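# Put away a mixed handful of vaccination things, each kind in its place

## Robot

A 6-joint arm with a two-finger parallel gripper is mounted at the origin on a cart in front of the work surface, level with it; the furniture and walls round the work are solid. World frame = base frame: x ahead of the robot, y to its left, z up, the work surface at z = 0. Lengths are in m, angles in degrees, forces in N, time in s.
With the tool pointing down it reaches from about 0.25 to 0.725 m from the base axis. Payload 9.7 kg.
Tool frame: the origin (TCP) lies between the finger pads; the fingertips stand 25 mm ahead of it and the grasp point (between the pads) lies 6 mm ahead of it; z points along the fingers, y is the line along which they close (so a half turn about z gives the same grasp; the last joint's range is limited). The gripper opens to 85 mm and grips with 20 to 120 N. Pads are 22 mm wide; open, the fingers measure 114 mm over their backs; the gripper's body (76 mm by 85 mm) begins 54 mm behind the grasp point. The pads swing forward as they close: fully open they stand 13 mm farther back than shut.
Start: joints at [-72.021, 4.979, 10.078, 95.1, 0, 90], TCP at [0.17, -0.523, 0.256] pointing down, gripper open.
Joint ranges: [-179.16, 179.16], [-48.56, 103.87], [-65.8, 70.77], [-126.05, 130.52], [-82.76, 87.17], [-180, 180]. Speed limits (degrees/s): [127.2, 127.2, 147.25, 180, 180, 180].

## Interface

Orientations are given as [roll, pitch, yaw] about the fixed x, y, z axes, in that order (R = Rz(yaw) Ry(pitch) Rx(roll)).
In Python, from workcell import bot, vision, ticket gives the robot as it stands (bot), with the cameras (vision) and the job (ticket).
- The arm moves only by the shell command python3 drive.py [FORCE], which reads ROWS from standard input. ROWS is a JSON list of rows, 1 to 5 of them, each an object with the fields tx, ty, tz (the shift in shares of 0.75 m (1.0 is 0.75 m)), spin (a turn about the tool's z in a scale on which 1.0 is 360 degrees), jaw (the finger opening in m); a field left out counts as zero (the opening has to be given); each row is the pose to reach, as a shift and turn from the pose commanded when the command began, along the tool's axes at that moment; what a row does not reach only later rows make up. A row lasts 1/12 s, in which the tool goes at most 0.0417 m and 7.16 degrees, less where a joint would pass 70% of its speed; a pose out of reach is approached as far as the arm can. The fingers move at their own pace and stop on an object; FORCE is the grip in N (left out, the last holds). Time passes only in rows, so rows that do not move let the fingers close. It prints the time, the measured TCP pose, the force, the opening and the grip force at its end. Shift and turn numbers lie between -1 and 1, and a call with a number outside is refused. Input that does not fit is refused with a message, and nothing moves.
- bot.get_obs(): the state, without advancing time (a new reading comes with each control period).
- vision.camera(name): name is "scene" or "top" or "wrist"; returns the picture (480x640x3 uint8, blue, green, red); there is no depth.
- vision.camera_info(name): a dict with "mtx" (3x3 intrinsics, pixels), "extrinsics" (4x4, takes a point from camera to world coordinates). Camera axes: x right, y down, z forward; pixel columns grow to the right and rows downward; lengths in m; the calibration is good to about 2 mm. A picture is of the moment at which its call begins: read the wrist's pose just before it. camera_info takes no time and is no camera call; for the wrist camera it gives the pose at the moment of the call.
- ticket.job_done(): hands the job in; it is judged then, once.
The state is a dict: "time": time; "q": joint angles; "qd": joint speeds; "joint_efforts": joint torques, N m; "ee_pos": TCP position; "tcp_rot": TCP orientation; "wrist_force": force on the tool from outside, world axes, zero at the start; "torque": the same for the moment, N m; "opening": finger opening in m; "grasp_force": force on a finger pad.
Only numpy, scipy, OpenCV 4.12 (cv2) and the standard library are available. Lean on these libraries where they do the work, as an engineer would, in place of code of your own. Each camera call takes 0.05 s, during which the arm holds its last target. There are 200 camera calls.

## Task

The session is over: put away the four loose things lying mixed in front of you. Swing open the lid of the steel instrument case by its lift bar, lay the forceps flat inside and shut the lid again; lay the capped syringe flat on the bottom of the kidney dish; and stand each glass vial upright on the floor of an empty bay of the rack for its size, the large vial in the rack with the four large bays and the small vial in the rack with the six small bays. Do not knock a vial over.

Things in the scene. Friction and masses are not known exactly. Their poses are not given: they have to be found in the camera images.
- large_vial: the larger of the two loose glass vials, upright: a cylinder 22 mm in diameter, 47 mm high with its grey cap (glass body to about 41 mm). Origin: centre of its underside; z up along the vial.
- small_vial: the smaller loose glass vial, upright: a cylinder 17 mm in diameter, 34 mm high with its cap (firm up to about 32 mm). Origin: centre of its underside; z up along the vial.
- forceps: a pair of metal dressing forceps lying flat, 140 mm long, arms bowed to 23 mm at the waist where they grip at 16 mm, 9 to 10 mm high. Origin: underside, in the middle of its length (the place to grasp, across x); length along y, x across it, z up.
- syringe: a capped 3 ml syringe lying flat, 120 mm long, barrel 10 mm wide with its axis about 5 mm up; finger flanges at one end are 19 mm wide and 22 mm high. Origin: underside, in the middle of its length (the place to grasp, across x); length along y, x across it, z up.
- instrument_case: a fixed stainless steel case, 121 x 214 mm (x, y), 42 mm high when shut. Origin: centre of its underside; long side along y, z up, front with the lift bar towards -x, hinge along the back. Inside: x from -47 to +50 mm, y +-101 mm; thin walls up to 34 mm, floor 2 mm above the origin. The slim probes seen on its floor are flat and not in the way.
- instrument_case_lid (a joint): hinge of the case lid, rad: 0 shut (its start), grows as the front edge rises and goes back, stop at 1.92. Hinge line along the case's y, at x = +58, z = 20.5 mm in the case's frame. Light, damped: let go below about 0.7 it sinks shut by its weight; between 0.9 and 1.6 friction holds it about where it is; past 1.7 it leans back and stays. Open, it stands about 125 mm high behind the case.
- lift_bar (a point): centre of the lift bar: a round steel bar, 9 mm thick, 18 mm long along the case's y, on a 12 x 3 mm tongue, 24 mm in front of the lid's edge; pinch it from above by its two ends, fingers closing along the case's y. Lid shut, it is at (-73.7, 0, 39.5) mm in the case's frame with free space down to the couch; it turns with the lid.
- kidney_dish: a fixed steel kidney dish, 94 x 198 mm (x, y), rim 32 mm high. Origin: centre of its underside; length along y, rounded side towards +x, waist towards -x. Floor 5 mm above the origin; clear floor at mid-length from x = -18 to +35 mm (middle: x = +9 mm, y = 0), about 150 mm long. A few soft cotton balls lie there; they give way and need not be avoided.
- large_rack: a fixed white plastic vial rack of 2 x 2 square bays, 93 x 93 mm, walls 3 mm thick, 16 mm high, floor 3 mm above the origin. Origin: centre of its underside. Bays 42 mm wide inside, centres at x = +-22.5, y = +-22.5 mm. The bay at (+22.5, +22.5) already holds a large vial, fixed, its cap 50 mm above the origin; the other three are empty.
- small_rack: a fixed white plastic vial rack of 2 x 3 square bays, 77 x 114 mm (x, y), walls 3 mm thick, 12 mm high, floor 3 mm above the origin. Origin: centre of its underside. Bays 34 mm wide inside, centres at x = +-18.5, y = -37, 0, +37 mm. The bays at (+18.5, 0) and (+18.5, +37) already hold small vials, fixed, 39 mm high; the other four are empty.

How it is judged (in metres and radians):
On the way, in this order (a step that is already met when the one before it is completed fails the run):
1. the lid of the instrument case is swung open (value of joint instrument_case_lid above 1.4 rad), for 0.2 s.
2. the forceps lie flat on the floor of the case (x of forceps in the frame of instrument_case between -0.045 and 0.045 m and y of forceps in the frame of instrument_case between -0.035 and 0.035 m and z of forceps in the frame of instrument_case between 0 and 0.012 m and angle between forceps's own z axis and vertical below 0.15 rad), for 0.2 s.
At the end, for the whole second after the job is handed in: forceps flat on the case floor (within 45 mm of its middle in x, 35 mm in y), lid shut (under 0.06 rad); syringe flat on the dish floor (tilt under 0.25 rad); each vial upright (tilt under 0.15 rad) on the floor of a bay of the rack for its size; all at rest (all of step 2 and linear speed of each of forceps, syringe, large_vial, small_vial below 0.02 m/s and value of joint instrument_case_lid below 0.06 rad and x of syringe in the frame of kidney_dish between -0.025 and 0.042 m and y of syringe in the frame of kidney_dish between -0.05 and 0.05 m and z of syringe in the frame of kidney_dish between 0 and 0.016 m and angle between syringe's own z axis and vertical below 0.25 rad and x of large_vial in the frame of large_rack between -0.045 and 0.045 m and y of large_vial in the frame of large_rack between -0.045 and 0.045 m and z of large_vial in the frame of large_rack between -0.002 and 0.009 m and angle between each of large_vial, small_vial's own z axis and vertical below 0.15 rad and x of small_vial in the frame of small_rack between -0.037 and 0.037 m and y of small_vial in the frame of small_rack between -0.056 and 0.056 m and z of small_vial in the frame of small_rack between -0.002 and 0.009 m); the robot touches nothing.
It fails at once if a vial is knocked over (angle between any of large_vial, small_vial's own z axis and vertical above 0.9 rad).
It also fails if it takes over 131 s, if anything falls off the work surface, if the arm or the gripper's body presses on something with over 40 N, if the wrist force passes 120 N, or if a joint passes its speed limit or range.

## Working session

There is one attempt and no reset: what is moved stays moved. The work goes in short steps, Python scripts to look and compute and a shell command to move; the robot and the scene stay as the last step left them, time stands still between calls to the robot, and variables do not carry over. Pictures are saved under pics/ and viewed, at most 14 in all, crops included, and the job is handed in when it is done.

```bash
ls; mkdir -p pics
python3 - <<'E'
from workcell import bot, vision, ticket
import cv2
for n in("top","scene"):
    cv2.imwrite(f"pics/{n}0.png",vision.camera(n)); i=vision.camera_info(n); print(n,i["mtx"],i["extrinsics"])
o=bot.get_obs(); print({k:o[k] for k in("time","ee_pos","tcp_rot","opening")})
E
```

```text
drive.py
pics
workcell.py
top [[463.96772242   0.         322.21645448]
 [  0.         463.96772242 233.4105984 ]
 [  0.           0.           1.        ]] [[-0.07760387 -0.97196574  0.2219465   0.28235474]
 [-0.99698126  0.07620349 -0.01487934  0.01380537]
 [-0.00245089 -0.22243119 -0.97494531  1.1697938 ]
 [ 0.          0.          0.          1.        ]]
scene [[489.54144382   0.         320.88797323]
 [  0.         489.54144382 243.41076452]
 [  0.           0.           1.        ]] [[-0.65312387 -0.35105821  0.67096001 -0.26639086]
 [-0.75716107  0.31641101 -0.57148157  0.69517228]
 [-0.01167584 -0.88127306 -0.4724632   0.60725829]
 [ 0.          0.          0.          1.        ]]
{'time': 0.1, 'ee_pos': array([ 0.16971703, -0.52297966,  0.25564306]), 'tcp_rot': array([-1.79930327e+02,  7.72463247e-04,  1.79780058e+01]), 'opening': 0.08505010756982481}
```

View pics/top0.png

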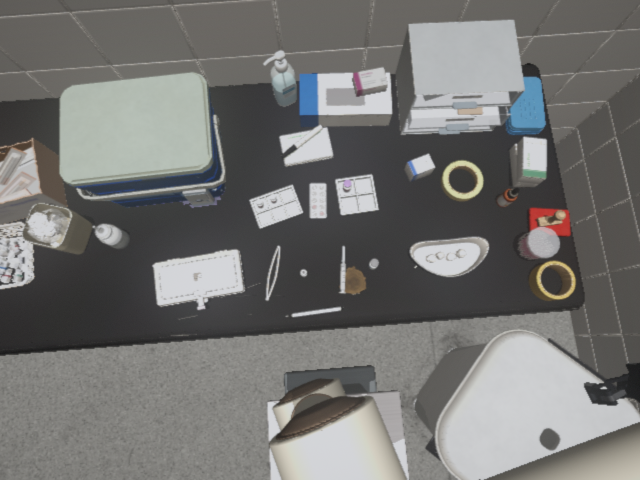

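View pics/scene0.png

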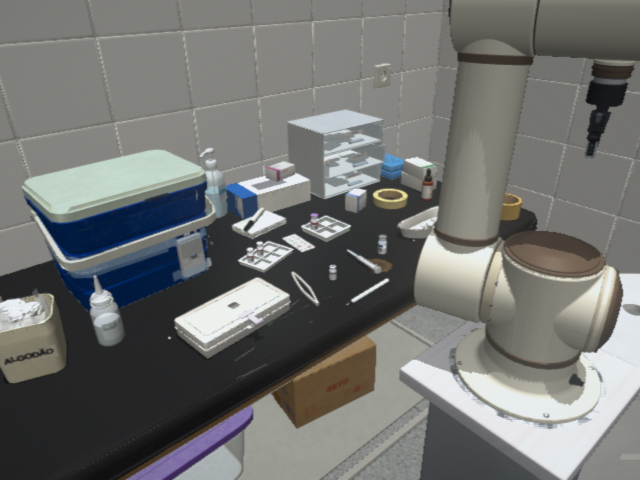

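Top view: the case is at about px (199,278) with its bar at (200,302). Forceps (273,272), small vial (304,272), syringe (343,270), large vial (374,264), dish (449,256), small rack (276,206), large rack (357,194). I'll zoom in for exact pixels.

```bash
cat > h.py <<'E'
from workcell import bot, vision, ticket
import cv2, numpy as np
from scipy.spatial.transform import Rotation as R
def w(info,px,z):
    "pixels (N,2) -> world points at height z"
    E=info["extrinsics"]; p=np.atleast_2d(px).astype(float)
    d=np.c_[p,np.ones(len(p))]@np.linalg.inv(info["mtx"]).T@E[:3,:3].T
    return E[:3,3]+d*((z-E[2,3])/d[:,2])[:,None]
def proj(info,P):
    E=info["extrinsics"]; c=(np.atleast_2d(P)-E[:3,3])@E[:3,:3]; u=c@info["mtx"].T
    return u[:,:2]/u[:,2:]
def delta(x,y,z,yaw=None):
    "tool-axis shift and turn from now to the target"
    o=bot.get_obs(); r=R.from_euler("xyz",o["tcp_rot"],degrees=True)
    d=r.inv().apply(np.array([x,y,z])-o["ee_pos"])
    t=None
    if yaw is not None: t=-((yaw-o["tcp_rot"][2]+90)%180-90)
    print("d",d.round(4),"turn",t,"t",o["time"],"q",np.round(o["q"],1))
E
python3 - <<'E'
from h import *
im=cv2.imread("pics/top0.png")
a=cv2.resize(im[235:330,145:385],None,fx=3.3,fy=3.3,interpolation=cv2.INTER_CUBIC)
b=cv2.resize(im[165:285,245:495],None,fx=3.1,fy=3.1,interpolation=cv2.INTER_CUBIC)
cv2.imwrite("pics/a.png",a[:,:798]);cv2.imwrite("pics/b.png",b)
i=vision.camera_info("top")
for n,p,z in[("bar",(200,302),.04),("case",(199,278),.042),("forc",(273,272),.009),("sv",(304,272),.034),("syr",(343,270),.005),("lv",(374,264),.047),("dish",(449,256),.032),("srack",(276,206),.012),("lrack",(357,194),.016)]:
    q=w(i,p,z)[0]; print(n,q.round(3),np.hypot(*q[:2]).round(3))
E
```

```text
bar [0.393 0.304 0.04 ] 0.497
case [0.451 0.305 0.042] 0.545
forc [0.457 0.127 0.009] 0.474
sv [0.447 0.049 0.034] 0.45
syr [ 0.449 -0.049  0.005] 0.451
lv [ 0.452 -0.124  0.047] 0.468
dish [ 0.459 -0.313  0.032] 0.556
srack [0.628 0.11  0.012] 0.638
lrack [ 0.643 -0.102  0.016] 0.651
```

View pics/a.png

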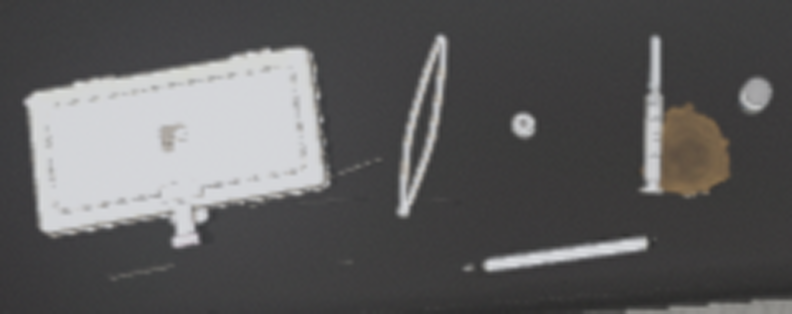

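View pics/b.png

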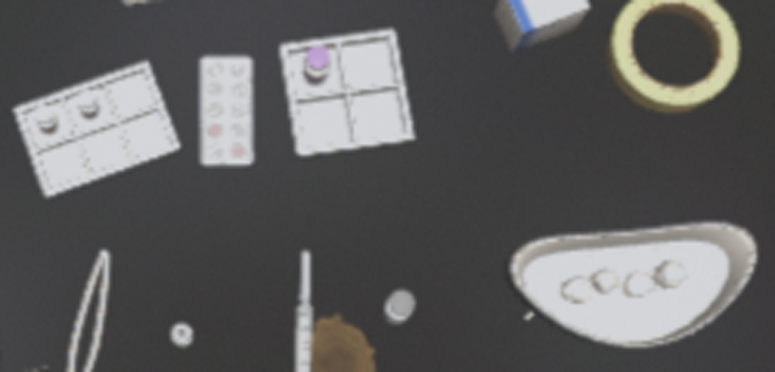

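Crop a: lid corners at (28,97), (308,50), (326,187), (42,235), bar at (185,240). Forceps ends are (442,38) and (403,212), syringe ends (655,38) and (651,190), vial caps (523,125) and (757,93). Crop b: both racks' filled bays are in the far-left corner, and the dish's rounded side faces the robot.

Run:
```python
from h import *
i=vision.camera_info("top")
A=lambda p,z:w(i,np.array(p)/3.3+[145,235],z)
B=lambda p,z:w(i,np.array(p)/3.1+[245,165],z)
ang=lambda v:np.degrees(np.arctan2(v[1],v[0])).round(1)
def rect(n,c):
    L=np.linalg.norm(c-np.roll(c,-1,0),axis=1)*1e3
    v=(c[0]+c[3]-c[1]-c[2]) # +y dir
    print(n,c.mean(0).round(4),"sides",L.round(),"yaw",ang(v)-90)
rect("case",A([(28,97),(308,50),(326,187),(42,235)],.038))
print("bar",A([(185,240)],.04))
rect("srack",B([(14,105),(149,62),(180,149),(47,196)],.012))
rect("lrack",B([(281,45),(396,30),(414,137),(298,155)],.016))
for n,p,z in[("forc",[(442,38),(403,212)],.006),("syr",[(655,38),(651,190)],.006)]:
    e=A(p,z); print(n,e.mean(0).round(4),"len",np.linalg.norm(e[0]-e[1]),"axis",ang(e[0]-e[1]))
print("sv",A([(523,125)],.034),"lv",A([(757,93)],.047))
e=B([(512,265),(757,250)],.03); print("dish ends",e,np.linalg.norm(e[0]-e[1]),ang(e[0]-e[1]))
print(B([(640,347),(632,229)],.03))
```

```text
case [0.4523 0.3075 0.038 ] sides [211. 104. 210. 104.] yaw 5.200000000000003
bar [[0.3791489  0.30205407 0.04      ]]
srack [0.6275 0.1088 0.012 ] sides [119.  81. 117.  84.] yaw 14.900000000000006
lrack [ 0.6416 -0.1021  0.016 ] sides [98. 95. 98. 97.] yaw 4.0
forc [0.4559 0.1275 0.006 ] len 0.1365758004387839 axis -15.7
syr [ 0.4505 -0.0488  0.006 ] len 0.11741937251320532 axis -6.5
sv [[0.44510342 0.05021162 0.034     ]] lv [[ 0.4535283  -0.12475411  0.047     ]]
dish ends [[ 0.48105479 -0.219175    0.03      ]
 [ 0.47786096 -0.41772529  0.03      ]] 0.19857597623598255 89.1
[[ 0.40720113 -0.31267422  0.03      ]
 [ 0.50294592 -0.31959231  0.03      ]]
```

```bash
python3 -c "
from h import *
delta(.36,-.05,.30,0)"
```

```text
d [ 0.327  -0.3912 -0.0439] turn 17.97800582911782 t 0.1 q [-72.    5.   10.   95.1  -0.   90. ]
```

The rows are not in the units I measure in: shifts go in shares of 0.75 m and turns go in shares of 360 degrees. I convert before sending: -0.156 m / 0.75 = -0.208, 0.13 m / 0.75 = 0.1733, 18 degrees / 360 = 0.05.

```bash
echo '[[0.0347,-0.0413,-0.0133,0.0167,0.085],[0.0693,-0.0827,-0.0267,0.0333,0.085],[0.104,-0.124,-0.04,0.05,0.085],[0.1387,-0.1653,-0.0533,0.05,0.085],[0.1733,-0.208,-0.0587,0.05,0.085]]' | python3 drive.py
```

```text
refused: ROWS must be a list of objects with named fields. Nothing was moved.
```

The call was refused and nothing moved: it wants a list of objects with named fields. Same move again in that form.

```bash
echo '[{"tx": 0.0347,"ty": -0.0413,"tz": -0.0133,"spin": 0.0167,"jaw": 0.085},{"tx": 0.0693,"ty": -0.0827,"tz": -0.0267,"spin": 0.0333,"jaw": 0.085},{"tx": 0.104,"ty": -0.124,"tz": -0.04,"spin": 0.05,"jaw": 0.085},{"tx": 0.1387,"ty": -0.1653,"tz": -0.0533,"spin": 0.05,"jaw": 0.085},{"tx": 0.1733,"ty": -0.208,"tz": -0.0587,"spin": 0.05,"jaw": 0.085}]' | python3 drive.py && python3 -c "
from h import *
delta(.36,-.05,.30,0)"
```

```text
time: 0.52
ee_pos: [0.2454, -0.3331, 0.3011]
tcp_rot: [180.0, -0.0, -0.1]
wrist_force: [2.1, 0.8, -0.4]
opening: 0.0854
grasp_force: 0.0
d [ 0.114  -0.2833  0.001 ] turn -0.10381955836130885 t 0.5167 q [-53.6 -12.2  -1.2 101.    0.  126.5]
```

Converted, -0.19 m / 0.75 = -0.2533, -0.152 m / 0.75 = -0.2027.

```bash
echo '[{"tx": 0.0213,"ty": -0.0507,"jaw": 0.085},{"tx": 0.0427,"ty": -0.1013,"jaw": 0.085},{"tx": 0.064,"ty": -0.152,"jaw": 0.085},{"tx": 0.0853,"ty": -0.2027,"jaw": 0.085},{"tx": 0.1067,"ty": -0.2533,"jaw": 0.085}]' | python3 drive.py >/dev/null; echo '[{"tx": 0.0133,"ty": -0.0467,"jaw": 0.085},{"tx": 0.0267,"ty": -0.0933,"jaw": 0.085},{"tx": 0.0267,"ty": -0.0933,"jaw": 0.085}]' | python3 drive.py
python3 - <<'E'
from h import *
info=vision.camera_info("wrist"); cv2.imwrite("pics/w1.png",vision.camera("wrist")); np.save("w1.npy",[info["mtx"],info["extrinsics"][:3,:3]]);print(info)
for u in [(0,0),(639,0),(639,479),(0,479)]: print(w(info,u,0)[0].round(3))
print(bot.get_obs()["ee_pos"])
E
```

```text
time: 1.18
ee_pos: [0.3463, -0.0696, 0.3001]
tcp_rot: [-179.9, -0.0, 0.4]
wrist_force: [0.2, -0.0, -0.8]
opening: 0.0849
grasp_force: 0.0
{'mtx': array([[348.93120927,   0.        , 320.7325953 ],
       [  0.        , 348.93120927, 236.92637773],
       [  0.        ,   0.        ,   1.        ]]), 'extrinsics': array([[ 6.23919753e-03, -9.54037858e-01, -2.99621156e-01,
         4.22711445e-01],
       [-9.99980139e-01, -6.21953711e-03, -1.01928634e-03,
        -6.93553234e-02],
       [-8.91067145e-04,  2.99621565e-01, -9.54057715e-01,
         4.16423120e-01],
       [ 0.00000000e+00,  0.00000000e+00,  0.00000000e+00,
         1.00000000e+00]])}
[0.546 0.263 0.   ]
[ 0.55  -0.396  0.   ]
[-0.11  -0.581  0.   ]
[-0.118  0.441  0.   ]
[ 0.34584149 -0.07177825  0.30008319]
```

View pics/w1.png

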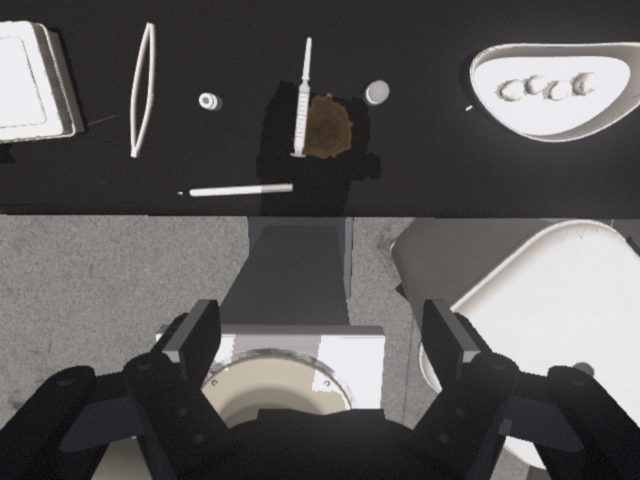

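The wrist view shows forceps ends at (150,23) and (135,157), syringe ends at (308,39) and (298,156), and vial caps at (207,99) and (377,90).

Run:
```python
from h import *
i=vision.camera_info("wrist")
for n,p,z in[("forc",[(150,23),(135,157)],.006),("syr",[(308,39),(298,156)],.006)]:
    e=w(i,p,z); v=e[0]-e[1]; print(n,e.round(4),e.mean(0).round(4),np.linalg.norm(v),np.degrees(np.arctan2(v[1],v[0])))
print(w(i,(207,99),.034),w(i,(377,90),.047), w(i,(475,60),.032))
delta(.379,.302,.2,5)
```

```text
forc [[0.524  0.1056 0.006 ]
 [0.3883 0.1419 0.006 ]] [0.4562 0.1237 0.006 ] 0.1404230401316897 -14.98695308001001
syr [[ 0.5103 -0.0577  0.006 ]
 [ 0.3906 -0.0456  0.006 ]] [ 0.4504 -0.0516  0.006 ] 0.12028635305456192 -5.765885570439585
[[0.44910177 0.04486538 0.034     ]] [[ 0.45741915 -0.12643349  0.047     ]] [[ 0.4870851  -0.22478338  0.032     ]]
d [ 0.0356 -0.3735  0.1002] turn -4.62635762529618 t 1.2333 q [-11.7 -20.1  -7.4 102.8   0.  167.9]
```

Converted, -0.19 m / 0.75 = -0.2533, -0.152 m / 0.75 = -0.2027, -35 degrees / 360 = -0.0972.

```bash
echo '[{"ty": -0.0507,"spin": -0.0194,"jaw": 0.085},{"ty": -0.1013,"spin": -0.0389,"jaw": 0.085},{"ty": -0.152,"spin": -0.0583,"jaw": 0.085},{"ty": -0.2027,"spin": -0.0778,"jaw": 0.085},{"ty": -0.2533,"spin": -0.0972,"jaw": 0.085}]' | python3 drive.py >/dev/null; echo '[{"tx": 0.0267,"ty": -0.0387,"spin": -0.0194,"jaw": 0.085},{"tx": 0.0533,"ty": -0.0773,"spin": -0.0389,"jaw": 0.085},{"tx": 0.08,"ty": -0.116,"spin": -0.0583,"jaw": 0.085},{"tx": 0.1067,"ty": -0.1547,"spin": -0.0778,"jaw": 0.085},{"tx": 0.1333,"ty": -0.1933,"spin": -0.0972,"jaw": 0.085}]' | python3 drive.py ; for k in 1 2 3; do echo '[{"spin": -0.0194,"jaw": 0.085},{"spin": -0.0389,"jaw": 0.085},{"spin": -0.0583,"jaw": 0.085},{"spin": -0.0778,"jaw": 0.085},{"spin": -0.0972,"jaw": 0.085}]' | python3 drive.py; done |tail -6;  echo '[{"spin": -0.0139,"jaw": 0.085},{"spin": -0.025,"jaw": 0.085},{"spin": -0.025,"jaw": 0.085},{"spin": -0.025,"jaw": 0.085}]' | python3 drive.py
python3 - <<'E'
from h import *
delta(.379,.302,.2,185)
E
```

```text
time: 2.07
ee_pos: [0.3446, 0.2923, 0.3001]
tcp_rot: [180.0, 0.0, 70.3]
wrist_force: [0.8, -0.6, -0.2]
opening: 0.0851
grasp_force: 0.0
time: 3.32
ee_pos: [0.3451, 0.2904, 0.3]
tcp_rot: [-180.0, -0.0, 175.2]
wrist_force: [-0.2, 0.0, 0.0]
opening: 0.0851
grasp_force: 0.0
time: 3.65
ee_pos: [0.3448, 0.2907, 0.3001]
tcp_rot: [-180.0, -0.0, -176.2]
wrist_force: [0.4, 0.2, -0.5]
opening: 0.0855
grasp_force: 0.0
d [-0.0348  0.0091  0.1001] turn -1.2312874647876697 t 3.65 q [ 40.1  -7.2   3.  100.3  -0.   36.4]
```

```bash
cat > snap.py <<'E'
import sys,pickle
from h import *
n=sys.argv[1]; c=sys.argv[2] if len(sys.argv)>2 else "wrist"
i=vision.camera_info(c); cv2.imwrite(f"pics/{n}.png",vision.camera(c)); pickle.dump(i,open(n+".pkl","wb"))
E
python3 snap.py w2
```

```text
(no output)
```

View pics/w2.png

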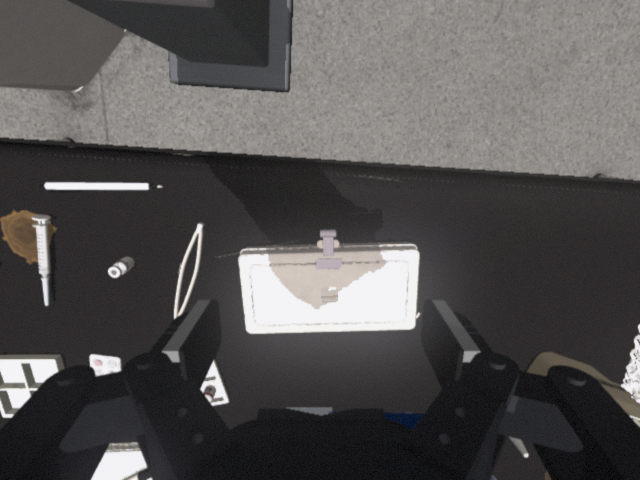

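The wrist view shows the lift bar at about (328,233) and the lid corners at (240,250), (418,245), (415,329), (246,334).

Run:
```python
from h import *
import pickle
i=pickle.load(open("w2.pkl","rb"))
b=w(i,[(320,233.5),(336,232.5)],.040);print(b,np.linalg.norm(b[0]-b[1]))
c=w(i,[(240,250),(418,245),(415,329),(246,334)],.038);print(c.round(3),c.mean(0), np.linalg.norm(c-np.roll(c,-1,0),axis=1))
v=c[1]-c[0];print(np.degrees(np.arctan2(v[1],v[0]))-90); v=c[2]-c[3];print(np.degrees(np.arctan2(v[1],v[0]))-90)
m=b.mean(0); delta(m[0],m[1],.0455,184)
```

```text
[[0.38218544 0.29188146 0.04      ]
 [0.37983045 0.3097873  0.04      ]] 0.018060041517695555
[[0.409 0.201 0.038]
 [0.389 0.405 0.038]
 [0.498 0.417 0.038]
 [0.519 0.208 0.038]] [0.45391974 0.30795787 0.038     ] [0.2043406  0.11003875 0.21005586 0.11101021]
5.461686644281471
5.7168750140402835
d [-0.0369  0.0077  0.2546] turn -0.2357303343744661 t 3.7 q [ 40.2  -7.2   3.  100.3  -0.   36.4]
```

Converted, 0.17 m / 0.75 = 0.2267, 0.14 m / 0.75 = 0.1867, -1.5 degrees / 360 = -0.0042.

```bash
echo '[{"tx": -0.024,"ty": 0.0053,"tz": 0.04,"spin": -0.0042,"jaw": 0.04},{"tx": -0.0493,"ty": 0.0107,"tz": 0.08,"spin": -0.0042,"jaw": 0.04},{"tx": -0.0493,"ty": 0.0107,"tz": 0.1333,"spin": -0.0042,"jaw": 0.04},{"tx": -0.0493,"ty": 0.0107,"tz": 0.1867,"spin": -0.0042,"jaw": 0.04},{"tx": -0.0493,"ty": 0.0107,"tz": 0.2267,"spin": -0.0042,"jaw": 0.04}]' | python3 drive.py; echo '[{"jaw": 0.04},{"jaw": 0.04}]' | python3 drive.py>/dev/null
python3 - <<'E'
from h import *
i=vision.camera_info("top");print("latch",w(i,[(200,198),(200,198),(220,175)],.1)[0:3],w(i,(200,198),.03))
delta(.381,.3008,.0495,185.3)
import pickle
for k in range(0,17):
    t=k*.115; a=np.radians(180)-np.arctan2(19,131.7)-t
    print(k,round(t,2),round(-(131.7+133.06*np.cos(a)),1), round(-(133.06*np.sin(a)-19),1))
E
python3 snap.py w3
```

```text
time: 4.12
ee_pos: [0.3802, 0.301, 0.1268]
tcp_rot: [-179.9, -0.1, -174.7]
wrist_force: [-0.4, -0.1, 0.2]
opening: 0.0401
grasp_force: 0.0
latch [[0.63611695 0.28415315 0.1       ]
 [0.63611695 0.28415315 0.1       ]
 [0.69088244 0.23442312 0.1       ]] [[0.65926474 0.30184286 0.03      ]]
d [-0.001  -0.0004  0.0803] turn 0.08352789904694191 t 4.2833 q [ 38.4  -4.4 -13.3  81.2  -0.   33. ]
0 0.0 -0.0 0.0
1 0.12 -3.1 -15.0
2 0.23 -7.8 -29.5
3 0.35 -14.2 -43.4
4 0.46 -22.1 -56.5
5 0.58 -31.5 -68.6
6 0.69 -42.2 -79.5
7 0.81 -54.1 -89.1
8 0.92 -67.0 -97.3
9 1.04 -80.8 -103.9
10 1.15 -95.2 -109.0
11 1.27 -110.2 -112.3
12 1.38 -125.4 -113.9
13 1.5 -140.7 -113.8
14 1.61 -155.8 -111.9
15 1.73 -170.7 -108.2
16 1.84 -185.0 -102.9
```

View pics/w3.png

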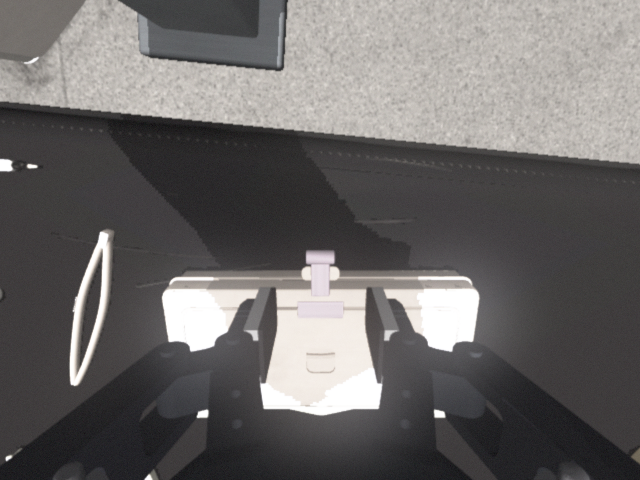

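The bar's ends are at (306,257) and (335,257), centred between the fingers. The case is square to the tool.

Run:
```python
from h import *
import pickle
i=pickle.load(open("w3.pkl","rb"))
b=w(i,[(306,257),(335,257)],.040);print(b,b.mean(0),np.linalg.norm(b[0]-b[1]))
e=w(i,[(106,233),(75,382)],.006);v=e[1]-e[0];print(e.mean(0),np.linalg.norm(v),np.degrees(np.arctan2(v[1],v[0])))
m=b.mean(0);delta(m[0],m[1],.0495,185.3)
```

```text
[[0.38201671 0.29176343 0.04      ]
 [0.38029596 0.30997128 0.04      ]] [0.38115634 0.30086735 0.04      ] 0.018288978684923452
[0.45669933 0.12792497 0.006     ] 0.13833491680820814 -15.602817634375654
d [-0.     -0.0012  0.0822] turn 0.10644692615204576 t 4.3333 q [ 38.4  -4.4 -13.1  81.3  -0.   33. ]
```

Bar confirmed at (0.381, 0.301), so I'll go down and pinch it.

Converted, 0.081 m / 0.75 = 0.108, 0.06 m / 0.75 = 0.08.

```bash
echo '[{"ty": -0.0013,"tz": 0.04,"jaw": 0.04},{"ty": -0.0013,"tz": 0.08,"jaw": 0.04},{"ty": -0.0013,"tz": 0.108,"jaw": 0.04},{"ty": -0.0013,"tz": 0.108,"jaw": 0.04}]' | python3 drive.py ; echo '[{"jaw": 0.012},{"jaw": 0.012},{"jaw": 0.012},{"jaw": 0.012},{"jaw": 0.012}]' | python3 drive.py 40
```

```text
time: 4.67
ee_pos: [0.3803, 0.3006, 0.0481]
tcp_rot: [-179.9, -0.1, -174.6]
wrist_force: [-1.1, -0.7, -0.9]
opening: 0.04
grasp_force: 0.0
time: 5.08
ee_pos: [0.382, 0.301, 0.0524]
tcp_rot: [-180.0, 0.2, -174.6]
wrist_force: [0.4, -6.5, 3.5]
opening: 0.0163
grasp_force: 38.9
```

Converted, -0.0685 m / 0.75 = -0.0913, -0.0565 m / 0.75 = -0.0753.

```bash
echo '[{"tx": -0.004,"tz": -0.02,"jaw": 0.012},{"tx": -0.0107,"tz": -0.0393,"jaw": 0.012},{"tx": -0.0187,"tz": -0.0573,"jaw": 0.012},{"tx": -0.0293,"tz": -0.0753,"jaw": 0.012},{"tx": -0.042,"tz": -0.0913,"jaw": 0.012}]' | python3 drive.py 60; echo '[{"tx": -0.014,"tz": -0.0147,"jaw": 0.012},{"tx": -0.03,"tz": -0.0273,"jaw": 0.012},{"tx": -0.0473,"tz": -0.038,"jaw": 0.012},{"tx": -0.0653,"tz": -0.0473,"jaw": 0.012},{"tx": -0.0847,"tz": -0.054,"jaw": 0.012}]' | python3 drive.py; echo '[{"tx": -0.02,"tz": -0.004,"jaw": 0.012},{"tx": -0.04,"tz": -0.0067,"jaw": 0.012},{"tx": -0.0607,"tz": -0.0067,"jaw": 0.012},{"tx": -0.0807,"tz": -0.004,"jaw": 0.012},{"tx": -0.1007,"tz": 0.0013,"jaw": 0.012}]' | python3 drive.py; echo '[{"tx": -0.0093,"tz": 0.0033,"jaw": 0.012},{"tx": -0.0093,"tz": 0.0033,"jaw": 0.012},{"tx": -0.0093,"tz": 0.0033,"jaw": 0.012}]' | python3 drive.py; python3 snap.py w4
```

```text
time: 5.5
ee_pos: [0.413, 0.3039, 0.1209]
tcp_rot: [180.0, 0.2, -174.5]
wrist_force: [3.4, -2.0, -7.5]
opening: 0.0151
grasp_force: 58.5
time: 5.92
ee_pos: [0.4761, 0.31, 0.1613]
tcp_rot: [180.0, 0.1, -174.5]
wrist_force: [-1.0, -1.9, -6.0]
opening: 0.0155
grasp_force: 58.9
time: 6.33
ee_pos: [0.5523, 0.3173, 0.1618]
tcp_rot: [179.9, 0.3, -174.6]
wrist_force: [0.9, -3.6, 9.9]
opening: 0.0148
grasp_force: 58.3
time: 6.58
ee_pos: [0.5594, 0.318, 0.1591]
tcp_rot: [179.9, 0.3, -174.6]
wrist_force: [0.6, -2.6, 6.4]
opening: 0.0146
grasp_force: 58.3
```

View pics/w4.png

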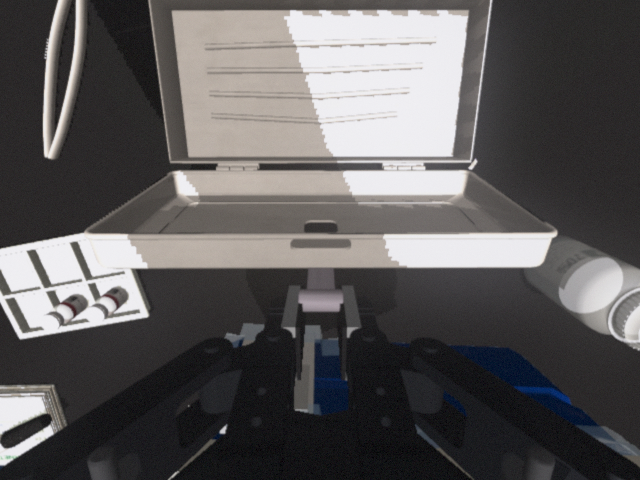

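The lid stands open at about 1.78 rad with the bar still gripped. Next I'll release it, go up and move to the forceps.

Converted, -0.07 m / 0.75 = -0.0933, -0.03 m / 0.75 = -0.04.

```bash
echo '[{"jaw": 0.04},{"jaw": 0.04},{"jaw": 0.04},{"tz": -0.04,"jaw": 0.04},{"tz": -0.0933,"jaw": 0.04}]' | python3 drive.py
python3 - <<'E'
from h import *
delta(.4567,.1278,.12,164.4)
E
```

```text
time: 7.05
ee_pos: [0.556, 0.3174, 0.2222]
tcp_rot: [-179.9, -0.3, -174.5]
wrist_force: [1.2, 0.8, 1.5]
opening: 0.0399
grasp_force: 0.0
d [ 0.1163 -0.179   0.1034] turn 21.086480347503652 t 7.05 q [29.7 17.6 20.9 93.7  0.  24.2]
```

Converted, -0.17 m / 0.75 = -0.2267, -0.136 m / 0.75 = -0.1813, 21 degrees / 360 = 0.0583.

```bash
echo '[{"tx": 0.0293,"ty": -0.0453,"spin": 0.0194,"jaw": 0.04},{"tx": 0.0587,"ty": -0.0907,"spin": 0.0389,"jaw": 0.04},{"tx": 0.088,"ty": -0.136,"spin": 0.0583,"jaw": 0.04},{"tx": 0.1173,"ty": -0.1813,"spin": 0.0583,"jaw": 0.04},{"tx": 0.1467,"ty": -0.2267,"tz": 0.0133,"spin": 0.0583,"jaw": 0.04}]' | python3 drive.py; echo '[{"tz": 0.0267,"jaw": 0.04},{"tz": 0.0667,"jaw": 0.04},{"tz": 0.0667,"jaw": 0.04}]' | python3 drive.py; python3 snap.py w5
python3 - <<'E'
from h import *
i=vision.camera_info("wrist"); a=np.radians(-15.6); u=np.array([np.cos(a),np.sin(a),0])
print(proj(i,np.array([[.4567,.1278,.006]])+np.outer([-.07,0,.07],u)).round())
delta(.4567,.1278,.012,164.4)
E
```

```text
time: 7.47
ee_pos: [0.4636, 0.1373, 0.2167]
tcp_rot: [179.9, 0.2, 164.5]
wrist_force: [0.7, -1.3, 0.5]
opening: 0.0403
grasp_force: 0.0
time: 7.72
ee_pos: [0.4622, 0.1373, 0.1609]
tcp_rot: [-179.8, -0.3, 164.4]
wrist_force: [-1.3, 0.8, -1.0]
opening: 0.0401
grasp_force: 0.0
[[307. 133.]
 [308. 223.]
 [308. 301.]]
d [ 0.0027 -0.011   0.1513] turn 0.05994043206212041 t 7.7667 q [ 16.6  -4.9 -10.1  85.    0.   32.1]
```

View pics/w5.png

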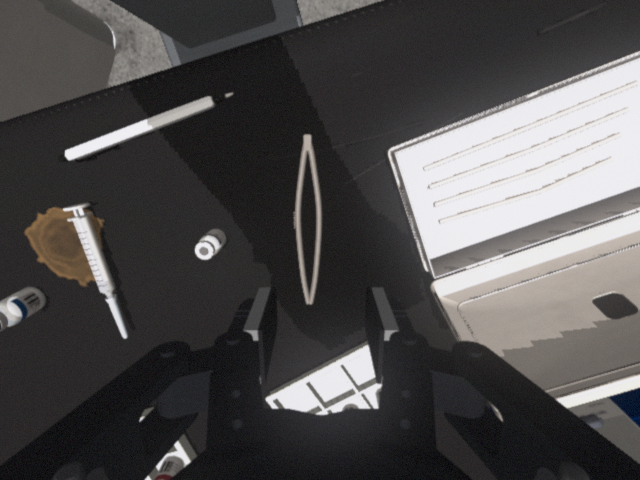

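Forceps ends are at (307,135) and (309,303), within 2 px of prediction. I'll go down to fingertips about 3 mm above the couch and grip.

Converted, 0.135 m / 0.75 = 0.18, 0.035 m / 0.75 = 0.0467.

```bash
echo '[{"tx": 0.0027,"ty": -0.0147,"tz": 0.0467,"jaw": 0.04},{"tx": 0.0027,"ty": -0.0147,"tz": 0.0933,"jaw": 0.04},{"tx": 0.0027,"ty": -0.0147,"tz": 0.1333,"jaw": 0.04},{"tx": 0.0027,"ty": -0.0147,"tz": 0.1667,"jaw": 0.04},{"tx": 0.0027,"ty": -0.0147,"tz": 0.18,"jaw": 0.04}]' | python3 drive.py; echo '[{"jaw": 0.04},{"jaw": 0.04}]' | python3 drive.py; python3 -c "
from h import *
delta(.4567,.1278,.028,164.4)"
```

```text
time: 8.18
ee_pos: [0.4586, 0.1284, 0.0282]
tcp_rot: [-179.9, -0.1, 164.5]
wrist_force: [-0.5, -0.7, -0.6]
opening: 0.04
grasp_force: 0.0
time: 8.35
ee_pos: [0.4601, 0.1287, 0.0315]
tcp_rot: [180.0, 0.0, 164.5]
wrist_force: [0.2, 0.8, 1.5]
opening: 0.0401
grasp_force: 0.0
d [ 0.003  -0.0018  0.0035] turn 0.10738141395972889 t 8.35 q [ 15.6  -3.1 -23.1  69.9   0.   31.1]
```

Converted, 0.003 m / 0.75 = 0.004, 0.002 m / 0.75 = 0.0027.

```bash
echo '[{"tx": 0.0027,"ty": -0.0013,"tz": 0.004,"jaw": 0.04},{"tx": 0.0027,"ty": -0.0013,"tz": 0.004,"jaw": 0.01},{"tx": 0.0027,"ty": -0.0013,"tz": 0.004,"jaw": 0.01},{"tx": 0.0027,"ty": -0.0013,"tz": 0.004,"jaw": 0.01},{"tx": 0.0027,"ty": -0.0013,"tz": 0.004,"jaw": 0.01}]' | python3 drive.py 40; echo '[{"jaw": 0.01},{"jaw": 0.01}]' | python3 drive.py;  echo '[{"tz": -0.0133,"jaw": 0.01},{"tz": -0.0533,"jaw": 0.01},{"tz": -0.1067,"jaw": 0.01},{"tz": -0.16,"jaw": 0.01},{"tz": -0.2133,"jaw": 0.01}]' | python3 drive.py; python3 -c "
from h import *
delta(.44,.307,.20,95.3)"
```

```text
time: 8.77
ee_pos: [0.4578, 0.128, 0.0282]
tcp_rot: [179.9, 0.1, 164.5]
wrist_force: [-2.1, -0.3, 6.7]
opening: 0.0143
grasp_force: 39.5
time: 8.93
ee_pos: [0.4578, 0.128, 0.0282]
tcp_rot: [179.9, 0.1, 164.5]
wrist_force: [-1.5, 0.9, 6.0]
opening: 0.0142
grasp_force: 39.5
time: 9.35
ee_pos: [0.4565, 0.1276, 0.1895]
tcp_rot: [180.0, 0.0, 164.5]
wrist_force: [0.8, -0.0, -0.1]
opening: 0.0146
grasp_force: 39.2
d [ 0.0639  0.1684 -0.0105] turn 69.1791651521943 t 9.35 q [15.6 -6.3 -8.5 87.8 -0.  31.1]
```

Converted, 0.171 m / 0.75 = 0.228, 0.055 m / 0.75 = 0.0733, 35 degrees / 360 = 0.0972.

```bash
echo '[{"tx": 0.0147,"ty": 0.0453,"spin": 0.0194,"jaw": 0.01},{"tx": 0.0293,"ty": 0.0907,"spin": 0.0389,"jaw": 0.01},{"tx": 0.044,"ty": 0.136,"spin": 0.0583,"jaw": 0.01},{"tx": 0.0587,"ty": 0.1827,"spin": 0.0778,"jaw": 0.01},{"tx": 0.0733,"ty": 0.228,"spin": 0.0972,"jaw": 0.01}]' | python3 drive.py; echo '[{"spin": 0.0194,"jaw": 0.01},{"spin": 0.0389,"jaw": 0.01},{"spin": 0.0583,"jaw": 0.01},{"spin": 0.0778,"jaw": 0.01},{"spin": 0.095,"jaw": 0.01}]' | python3 drive.py; echo '[{"jaw": 0.01},{"jaw": 0.01}]' | python3 drive.py; python3 snap.py w6;python3 -c "
from h import *
delta(.4496,.3072,.032,95.3)"
```

```text
time: 9.77
ee_pos: [0.4496, 0.3084, 0.188]
tcp_rot: [179.9, 0.0, 130.3]
wrist_force: [0.3, -0.8, -0.4]
opening: 0.0142
grasp_force: 39.2
time: 10.18
ee_pos: [0.4498, 0.3069, 0.1877]
tcp_rot: [180.0, -0.0, 96.1]
wrist_force: [1.0, 0.9, -0.4]
opening: 0.0142
grasp_force: 39.3
time: 10.35
ee_pos: [0.4499, 0.3068, 0.1875]
tcp_rot: [180.0, -0.0, 96.6]
wrist_force: [0.2, 0.0, 0.2]
opening: 0.0147
grasp_force: 39.3
d [ 0.0005 -0.0003  0.1554] turn 1.3684227252983305 t 10.4 q [ 34.3   3.3   0.7  87.3  -0.  117.6]
```

View pics/w6.png

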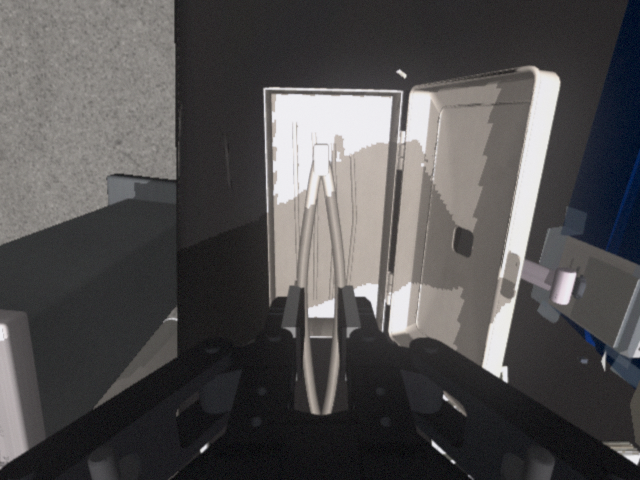

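The forceps are centred over the open case and aligned with it, and the lid is clear at the right.

Converted, 0.15 m / 0.75 = 0.2, 0.08 m / 0.75 = 0.1067, 1 degrees / 360 = 0.0028.

```bash
echo '[{"tz": 0.0533,"spin": 0.0028,"jaw": 0.01},{"tz": 0.1067,"spin": 0.0028,"jaw": 0.01},{"tz": 0.1533,"spin": 0.0028,"jaw": 0.01},{"tz": 0.1867,"spin": 0.0028,"jaw": 0.01},{"tz": 0.2,"spin": 0.0028,"jaw": 0.01}]' | python3 drive.py; echo '[{"jaw": 0.01},{"jaw": 0.01}]' | python3 drive.py;python3 -c "
from h import *
delta(.4496,.3072,.032,95.3)"
```

```text
time: 10.82
ee_pos: [0.4481, 0.3054, 0.0329]
tcp_rot: [-179.7, 0.1, 95.6]
wrist_force: [-0.1, -0.7, -0.3]
opening: 0.0142
grasp_force: 39.3
time: 10.98
ee_pos: [0.4502, 0.3069, 0.0379]
tcp_rot: [180.0, -0.0, 95.5]
wrist_force: [0.2, -0.6, 0.7]
opening: 0.0143
grasp_force: 39.3
d [ 0.0003 -0.0006  0.0059] turn 0.21786759252833576 t 10.9833 q [ 34.3   5.8 -13.3  70.9   0.  118.8]
```

Converted, 0.006 m / 0.75 = 0.008, 0.003 m / 0.75 = 0.004.

```bash
echo '[{"tz": 0.004,"jaw": 0.01},{"tz": 0.008,"jaw": 0.01},{"tz": 0.008,"jaw": 0.01},{"tz": 0.008,"jaw": 0.01}]' | python3 drive.py; echo '[{"jaw": 0.035},{"jaw": 0.035},{"jaw": 0.035},{"jaw": 0.035}]' | python3 drive.py; echo '[{"tz": -0.04,"jaw": 0.035},{"tz": -0.08,"jaw": 0.035},{"tz": -0.1333,"jaw": 0.035},{"tz": -0.1867,"jaw": 0.035},{"tz": -0.24,"jaw": 0.035}]' | python3 drive.py; python3 -c "
from h import *
delta(.55,.317,.21,185.3)"; python3 snap.py w7
```

```text
time: 11.32
ee_pos: [0.4502, 0.307, 0.0316]
tcp_rot: [179.9, -0.0, 95.5]
wrist_force: [-0.4, -0.0, -0.9]
opening: 0.0144
grasp_force: 39.3
time: 11.65
ee_pos: [0.4499, 0.3068, 0.0309]
tcp_rot: [180.0, -0.0, 95.4]
wrist_force: [-0.3, 0.3, 0.1]
opening: 0.035
grasp_force: 0.0
time: 12.07
ee_pos: [0.4495, 0.3065, 0.2127]
tcp_rot: [-180.0, 0.0, 95.4]
wrist_force: [0.4, 0.9, 0.5]
opening: 0.0352
grasp_force: 0.0
d [0.0009 0.1011 0.0026] turn -89.85292294915061 t 12.0667 q [ 34.3   3.5   3.6  90.2   0.  118.8]
```

View pics/w7.png

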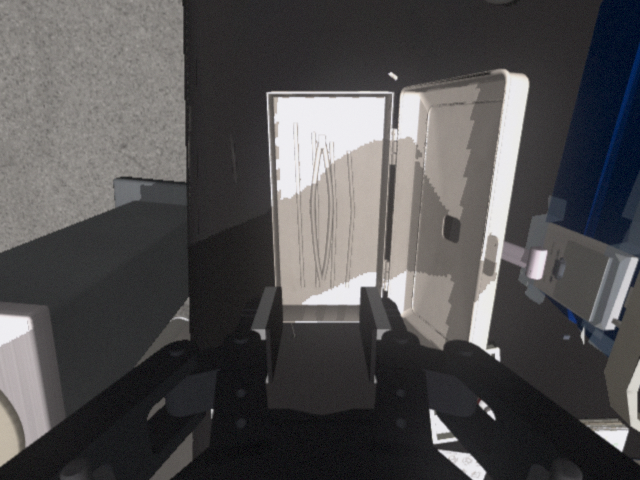

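The forceps lie in the case lengthwise, with ends at (322,145) and (322,278). The open lid's bar is at (537,264).

Converted, 0.08 m / 0.75 = 0.1067, 0.06 m / 0.75 = 0.08, -35 degrees / 360 = -0.0972.

```bash
echo '[{"spin": -0.0194,"jaw": 0.04},{"ty": 0.0267,"spin": -0.0389,"jaw": 0.04},{"ty": 0.0533,"spin": -0.0583,"jaw": 0.04},{"ty": 0.08,"spin": -0.0778,"jaw": 0.04},{"ty": 0.1067,"spin": -0.0972,"jaw": 0.04}]' | python3 drive.py; for k in 1; do echo '[{"spin": -0.0194,"jaw": 0.04},{"spin": -0.0389,"jaw": 0.04},{"spin": -0.0583,"jaw": 0.04},{"spin": -0.0778,"jaw": 0.04},{"spin": -0.0972,"jaw": 0.04}]' | python3 drive.py; done; echo '[{"spin": -0.0194,"jaw": 0.04},{"spin": -0.0389,"jaw": 0.04},{"spin": -0.0556,"jaw": 0.04},{"spin": -0.0556,"jaw": 0.04},{"spin": -0.0556,"jaw": 0.04}]' | python3 drive.py; python3 snap.py w8
python3 - <<'E'
from h import *
import pickle
i=pickle.load(open("w7.pkl","rb")); C=np.array([.4546,.3077,0]); a=np.radians(5.3); ex=np.array([np.cos(a),np.sin(a),0])
for t in np.arange(1.5,1.95,.05):
    b=np.pi-np.arctan2(19,131.7)-t; P=C+ex*(.058+.13306*np.cos(b))+[0,0,.0205+.13306*np.sin(b)]
    print(round(t,2),P.round(4),proj(i,P).round())
delta(.56,.318,.16,185.3)
E
```

```text
time: 12.53
ee_pos: [0.5304, 0.3144, 0.2109]
tcp_rot: [180.0, 0.0, 130.8]
wrist_force: [-0.1, 0.5, -0.7]
opening: 0.04
grasp_force: 0.0
time: 12.95
ee_pos: [0.5296, 0.3143, 0.2106]
tcp_rot: [-180.0, -0.0, 165.8]
wrist_force: [0.6, -0.2, -0.0]
opening: 0.04
grasp_force: 0.0
time: 13.37
ee_pos: [0.5295, 0.3144, 0.2107]
tcp_rot: [-180.0, -0.0, -174.7]
wrist_force: [-0.7, 0.2, 0.1]
opening: 0.0405
grasp_force: 0.0
1.5 [0.5219 0.3139 0.1532] [[455. 273.]]
1.55 [0.5285 0.3146 0.1526] [[466. 273.]]
1.6 [0.5351 0.3152 0.1516] [[478. 272.]]
1.65 [0.5416 0.3158 0.1503] [[488. 271.]]
1.7 [0.548  0.3164 0.1487] [[499. 270.]]
1.75 [0.5543 0.317  0.1467] [[508. 269.]]
1.8 [0.5606 0.3175 0.1444] [[517. 267.]]
1.85 [0.5667 0.3181 0.1419] [[525. 265.]]
1.9 [0.5726 0.3187 0.139 ] [[533. 263.]]
d [-0.0307  0.0009  0.0507] turn -0.068963920585702 t 13.4167 q [30.7 13.5 14.6 91.2  0.  25.5]
```

View pics/w8.png

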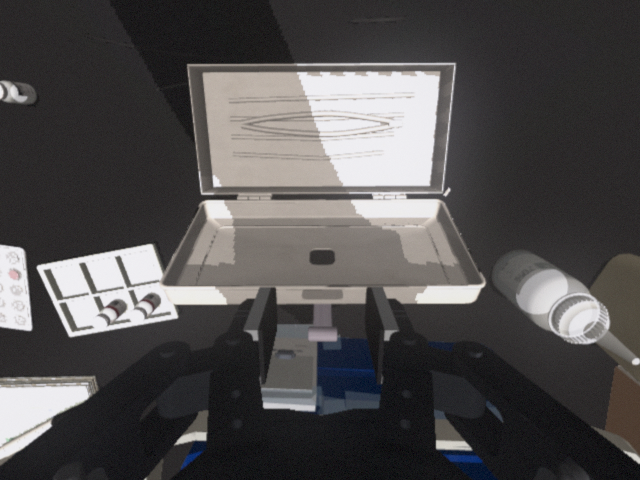

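The lid leaned back to its stop: in w8 the bar is at (322,336), and the forceps can be seen lying inside. I'll check the bar's predicted position and the cooler clearance.

Run:
```python
from h import *
import pickle
i=pickle.load(open("w8.pkl","rb"))
print(proj(i,[.5749,.3189,.138]),w(i,(322,336),.138))
t=vision.camera_info("top")
for z in(.2,.25,.3): print(w(t,[(215,175),(145,182),(200,190)],z).round(3).tolist())
delta(.57,.3185,.1475,185.3)
for k in range(0,18):
    th=1.92-k*.113; b=np.pi-np.arctan2(19,131.7); f=lambda t:np.array([np.cos(b-t),np.sin(b-t)])*133.06
    d=f(th)-f(1.92); print(k,round(th,2),(-d).round(1))
```

```text
[[321.73397945 333.64053862]] [[0.57656706 0.31922053 0.138     ]]
[[0.654, 0.225, 0.2], [0.649, 0.379, 0.2], [0.621, 0.259, 0.2]]
[[0.634, 0.214, 0.25], [0.63, 0.36, 0.25], [0.604, 0.246, 0.25]]
[[0.615, 0.203, 0.3], [0.612, 0.341, 0.3], [0.586, 0.233, 0.3]]
d [-0.0407  0.0005  0.0632] turn -0.068963920585702 t 13.4167 q [30.7 13.5 14.6 91.2  0.  25.5]
0 1.92 [-0. -0.]
1 1.81 [13.6 -6.3]
2 1.69 [ 27.9 -11.1]
3 1.58 [ 42.6 -14.2]
4 1.47 [ 57.5 -15.7]
5 1.35 [ 72.6 -15.5]
6 1.24 [ 87.5 -13.5]
7 1.13 [102.   -9.9]
8 1.02 [116.1  -4.7]
9 0.9 [129.5   2.1]
10 0.79 [142.1  10.3]
11 0.68 [153.7  19.9]
12 0.56 [164.1  30.8]
13 0.45 [173.2  42.7]
14 0.34 [180.9  55.7]
15 0.22 [187.1  69.3]
16 0.11 [191.7  83.6]
17 -0.0 [194.6  98.4]
```

Converted, 0.063 m / 0.75 = 0.084, -0.0395 m / 0.75 = -0.0527.

```bash
echo '[{"tx": -0.0267,"jaw": 0.04},{"tx": -0.0527,"tz": 0.0067,"jaw": 0.04},{"tx": -0.0527,"tz": 0.0333,"jaw": 0.04},{"tx": -0.0527,"tz": 0.06,"jaw": 0.04},{"tx": -0.0527,"tz": 0.084,"jaw": 0.04}]' | python3 drive.py; echo '[{"jaw": 0.04},{"jaw": 0.04}]' | python3 drive.py; echo '[{"jaw": 0.012},{"jaw": 0.012},{"jaw": 0.012},{"jaw": 0.012},{"jaw": 0.012}]' | python3 drive.py 60
```

```text
time: 13.83
ee_pos: [0.5691, 0.318, 0.1465]
tcp_rot: [-180.0, -0.0, -174.8]
wrist_force: [0.6, -0.3, 0.6]
opening: 0.0399
grasp_force: 0.0
time: 14.0
ee_pos: [0.5684, 0.3178, 0.1472]
tcp_rot: [-180.0, -0.1, -174.7]
wrist_force: [0.3, 0.4, 0.9]
opening: 0.0401
grasp_force: 0.0
time: 14.42
ee_pos: [0.5693, 0.3188, 0.1498]
tcp_rot: [179.9, 0.2, -174.5]
wrist_force: [-0.4, 2.5, 7.0]
opening: 0.0153
grasp_force: 58.4
```

The rows are not in the units I measure in: shifts go in shares of 0.75 m and turns go in shares of 360 degrees. I convert before sending: 0.0725 m / 0.75 = 0.0967, 0.0575 m / 0.75 = 0.0767.

```bash
echo '[{"tx": 0.0181,"tz": -0.0084,"jaw": 0.012},{"tx": 0.0373,"tz": -0.0147,"jaw": 0.012},{"tx": 0.0567,"tz": -0.0189,"jaw": 0.012},{"tx": 0.0767,"tz": -0.0209,"jaw": 0.012},{"tx": 0.0967,"tz": -0.0207,"jaw": 0.012}]' | python3 drive.py; echo '[{"tx": 0.02,"tz": 0.0027,"jaw": 0.012},{"tx": 0.0393,"tz": 0.0073,"jaw": 0.012},{"tx": 0.058,"tz": 0.0147,"jaw": 0.012},{"tx": 0.076,"tz": 0.0233,"jaw": 0.012},{"tx": 0.0927,"tz": 0.0347,"jaw": 0.012}]' | python3 drive.py; echo '[{"tx": 0.0153,"tz": 0.0127,"jaw": 0.012},{"tx": 0.0293,"tz": 0.0273,"jaw": 0.012},{"tx": 0.0413,"tz": 0.0433,"jaw": 0.012},{"tx": 0.052,"tz": 0.0607,"jaw": 0.012},{"tx": 0.06,"tz": 0.0787,"jaw": 0.012}]' | python3 drive.py; echo '[{"tx": 0.006,"tz": 0.0193,"jaw": 0.012},{"tx": 0.0093,"tz": 0.0333,"jaw": 0.012},{"tx": 0.0093,"tz": 0.036,"jaw": 0.012},{"tx": 0.0093,"tz": 0.036,"jaw": 0.012}]' | python3 drive.py; echo '[{"jaw": 0.04},{"jaw": 0.04},{"jaw": 0.04},{"jaw": 0.04}]' | python3 drive.py
```

```text
time: 14.83
ee_pos: [0.4969, 0.3118, 0.1646]
tcp_rot: [179.9, 0.2, -174.6]
wrist_force: [2.8, 5.1, -4.5]
opening: 0.015
grasp_force: 58.5
time: 15.25
ee_pos: [0.4274, 0.3051, 0.1389]
tcp_rot: [179.9, 0.2, -174.6]
wrist_force: [-0.7, 2.2, 5.0]
opening: 0.0143
grasp_force: 58.3
time: 15.67
ee_pos: [0.3816, 0.3007, 0.0791]
tcp_rot: [179.9, -0.0, -174.5]
wrist_force: [-5.5, 1.8, 4.5]
opening: 0.0145
grasp_force: 66.8
time: 16.0
ee_pos: [0.3742, 0.2999, 0.051]
tcp_rot: [179.9, -0.2, -174.5]
wrist_force: [-9.8, 2.8, 3.4]
opening: 0.0142
grasp_force: 76.6
time: 16.33
ee_pos: [0.376, 0.2996, 0.0516]
tcp_rot: [180.0, 0.0, -174.6]
wrist_force: [0.3, -0.1, -0.4]
opening: 0.0399
grasp_force: 0.0
```

Converted, -0.14 m / 0.75 = -0.1867, -0.12 m / 0.75 = -0.16.

```bash
echo '[{"tz": -0.0533,"jaw": 0.04},{"tz": -0.1067,"jaw": 0.04},{"tz": -0.16,"jaw": 0.04},{"ty": -0.0533,"tz": -0.1867,"jaw": 0.04},{"ty": -0.1067,"tz": -0.1867,"jaw": 0.04}]' | python3 drive.py; echo '[{"tx": -0.0067,"ty": -0.0533,"jaw": 0.04},{"tx": -0.0133,"ty": -0.1067,"jaw": 0.04},{"tx": -0.02,"ty": -0.16,"jaw": 0.04},{"tx": -0.0267,"ty": -0.2133,"jaw": 0.04},{"tx": -0.0333,"ty": -0.2667,"jaw": 0.04}]' | python3 drive.py;  echo '[{"tx": -0.0133,"ty": -0.0533,"spin": 0.0194,"jaw": 0.04},{"tx": -0.016,"ty": -0.1,"spin": 0.0317,"jaw": 0.04},{"tx": -0.016,"ty": -0.1,"spin": 0.0317,"jaw": 0.04},{"tx": -0.016,"ty": -0.1,"spin": 0.0317,"jaw": 0.04},{"tx": -0.016,"ty": -0.1,"spin": 0.0317,"jaw": 0.04}]' | python3 drive.py; python3 snap.py w9
python3 - <<'E'
from h import *
i=vision.camera_info("wrist")
print(proj(i,[[.5103,-.0577,.006],[.3906,-.0456,.006],[.449,.045,.034],[.4574,-.1264,.047]]).round())
E
```

```text
time: 16.75
ee_pos: [0.3845, 0.2222, 0.196]
tcp_rot: [179.8, 0.4, -174.4]
wrist_force: [0.7, -0.7, 0.2]
opening: 0.0402
grasp_force: 0.0
time: 17.17
ee_pos: [0.4271, 0.0223, 0.1917]
tcp_rot: [-180.0, 0.1, -174.6]
wrist_force: [1.4, 0.1, 0.1]
opening: 0.04
grasp_force: 0.0
time: 17.58
ee_pos: [0.4461, -0.0492, 0.1913]
tcp_rot: [180.0, -0.0, 174.0]
wrist_force: [0.2, 0.2, 0.8]
opening: 0.0403
grasp_force: 0.0
[[318. 284.]
 [318. 154.]
 [437. 218.]
 [225. 254.]]
```

View pics/w9.png

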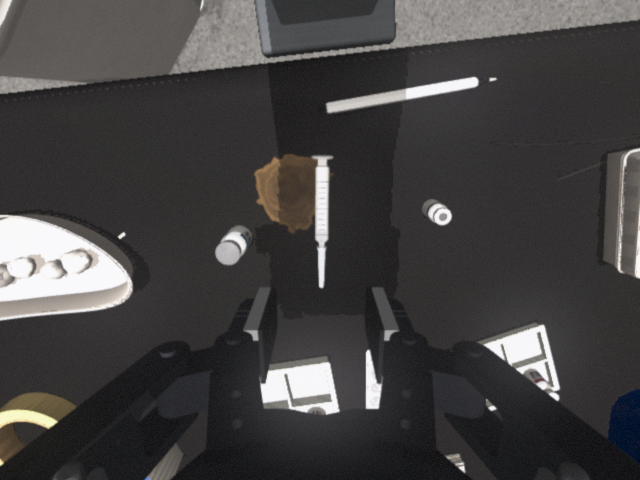

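The case looks shut at the right edge. Syringe ends are at (322,287) and (321,157), the large cap is at (228,253) and the small cap at (443,216).

Run:
```python
from h import *
import pickle
i=pickle.load(open("w9.pkl","rb"))
e=w(i,[(322,287),(321.5,157)],.006);v=e[0]-e[1];print(e,e.mean(0),np.linalg.norm(v),np.degrees(np.arctan2(v[1],v[0])))
print(w(i,(443,216),.034),w(i,(228,253),.047))
m=e.mean(0);delta(m[0],m[1],.028,174)
```

```text
[[ 0.51351783 -0.05537477  0.006     ]
 [ 0.3934949  -0.04332484  0.006     ]] [ 0.45350636 -0.04934981  0.006     ] 0.12062629983445881 -5.733107909598488
[[0.44779861 0.04950441 0.034     ]] [[ 0.4566724 -0.1246817  0.047    ]]
d [-0.0075 -0.      0.1634] turn 0.1095155247293178 t 17.6333 q [ -6.2  -9.7 -11.3  88.4   0.   -0.3]
```

Converted, 0.163 m / 0.75 = 0.2173, 0.15 m / 0.75 = 0.2.

```bash
echo '[{"tx": -0.0093,"tz": 0.0533,"jaw": 0.03},{"tx": -0.0093,"tz": 0.1067,"jaw": 0.03},{"tx": -0.0093,"tz": 0.16,"jaw": 0.03},{"tx": -0.0093,"tz": 0.2,"jaw": 0.03},{"tx": -0.0093,"tz": 0.2173,"jaw": 0.03}]' | python3 drive.py 30; echo '[{"jaw": 0.03},{"jaw": 0.03}]' | python3 drive.py; python3 -c "
from h import *
delta(.4535,-.0493,.028,174.3)"
```

```text
time: 18.05
ee_pos: [0.4506, -0.0481, 0.0241]
tcp_rot: [180.0, -0.3, 174.2]
wrist_force: [-7.7, 0.6, 130.8]
opening: 0.0301
grasp_force: 78.0
time: 18.22
ee_pos: [0.4527, -0.0484, 0.0279]
tcp_rot: [180.0, -0.0, 174.2]
wrist_force: [0.4, -0.2, -0.1]
opening: 0.0299
grasp_force: 0.0
d [-0.0009 -0.0008 -0.0001] turn -0.07347814087640359 t 18.2167 q [ -6.1  -6.  -26.2  69.8   0.   -0.3]
```

That fast descent overshot and the fingertips struck the couch. The wrist force read 130.8 N, over the 120 N limit, and may already have failed the run. I'll finish the job with gentler descents.

Converted, -0.13 m / 0.75 = -0.1733, -0.1 m / 0.75 = -0.1333.

```bash
echo '[{"jaw": 0.004},{"jaw": 0.004},{"jaw": 0.004},{"jaw": 0.004},{"jaw": 0.004}]' | python3 drive.py 30; echo '[{"tz": -0.0107,"jaw": 0.004},{"tz": -0.04,"jaw": 0.004},{"tz": -0.08,"jaw": 0.004},{"tz": -0.1333,"jaw": 0.004},{"tz": -0.1733,"jaw": 0.004}]' | python3 drive.py; echo '[{"jaw": 0.004},{"jaw": 0.004}]' | python3 drive.py;python3 -c "
from h import *
delta(.447,-.317,.158,89)
i=vision.camera_info('top'); print(w(i,np.array([(640,347),(632,229),(512,265),(757,250)])/3.1+[245,165],.03))
import pickle
i=pickle.load(open('w9.pkl','rb')); print('rim',w(i,[(70,216),(132,280)],.032))"
```

```text
time: 18.63
ee_pos: [0.4534, -0.0496, 0.0287]
tcp_rot: [180.0, 0.0, 174.1]
wrist_force: [-0.6, 2.6, 3.2]
opening: 0.0083
grasp_force: 31.2
time: 19.05
ee_pos: [0.453, -0.05, 0.1613]
tcp_rot: [-180.0, 0.1, 174.0]
wrist_force: [1.5, -0.7, -0.4]
opening: 0.0084
grasp_force: 30.8
time: 19.22
ee_pos: [0.454, -0.0501, 0.1606]
tcp_rot: [-180.0, 0.2, 174.0]
wrist_force: [0.1, 0.5, -1.4]
opening: 0.0082
grasp_force: 30.8
d [-0.0207 -0.2661  0.0027] turn 85.03151629480334 t 19.2167 q [ -6.3  -8.9 -14.   84.7  -0.   -0.3]
[[ 0.40720113 -0.31267422  0.03      ]
 [ 0.50294592 -0.31959231  0.03      ]
 [ 0.48105479 -0.219175    0.03      ]
 [ 0.47786096 -0.41772529  0.03      ]]
rim [[ 0.41673215 -0.25136751  0.032     ]
 [ 0.47745944 -0.21630519  0.032     ]]
```

Converted, -0.19 m / 0.75 = -0.2533, -0.16 m / 0.75 = -0.2133, 35 degrees / 360 = 0.0972.

```bash
echo '[{"tx": -0.004,"ty": -0.0533,"spin": 0.0194,"jaw": 0.004},{"tx": -0.008,"ty": -0.1067,"spin": 0.0389,"jaw": 0.004},{"tx": -0.0133,"ty": -0.16,"spin": 0.0583,"jaw": 0.004},{"tx": -0.0173,"ty": -0.2133,"spin": 0.0778,"jaw": 0.004},{"tx": -0.02,"ty": -0.2533,"spin": 0.0972,"jaw": 0.004}]' | python3 drive.py; echo '[{"spin": 0.0194,"jaw": 0.004},{"spin": 0.0389,"jaw": 0.004},{"spin": 0.0583,"jaw": 0.004},{"spin": 0.0778,"jaw": 0.004},{"spin": 0.0972,"jaw": 0.004}]' | python3 drive.py;echo '[{"spin": 0.0194,"jaw": 0.004},{"spin": 0.0417,"jaw": 0.004},{"spin": 0.0417,"jaw": 0.004},{"spin": 0.0417,"jaw": 0.004}]' | python3 drive.py; python3 -c "
from h import *
delta(.447,-.317,.158,89)"; python3 snap.py w10
```

```text
time: 19.63
ee_pos: [0.4473, -0.2429, 0.157]
tcp_rot: [-179.9, -0.1, 138.6]
wrist_force: [0.1, -0.3, -0.3]
opening: 0.0086
grasp_force: 30.8
time: 20.05
ee_pos: [0.4476, -0.2404, 0.1569]
tcp_rot: [-179.9, -0.1, 103.7]
wrist_force: [0.5, 0.3, 1.1]
opening: 0.0083
grasp_force: 30.8
time: 20.38
ee_pos: [0.4479, -0.2402, 0.1573]
tcp_rot: [-179.9, -0.0, 89.2]
wrist_force: [0.2, -0.2, 0.6]
opening: 0.0083
grasp_force: 30.8
d [-0.0768  0.0002 -0.0007] turn 0.18472394534610714 t 20.3833 q [-28.2  -1.5  -7.5  84.1  -0.   62.6]
```

View pics/w10.png

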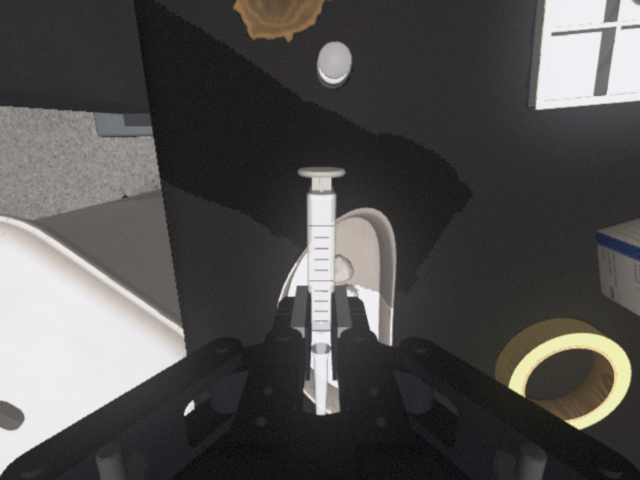

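The syringe is square to the dish, flange at (322,172), and needs another 77 mm along the dish.

Converted, -0.077 m / 0.75 = -0.1027, 0.03 m / 0.75 = 0.04.

```bash
echo '[{"tx": -0.0507,"jaw": 0.004},{"tx": -0.1027,"jaw": 0.004},{"tx": -0.1027,"jaw": 0.004},{"tx": -0.1027,"tz": 0.04,"jaw": 0.004},{"tx": -0.1027,"tz": 0.08,"jaw": 0.004}]' | python3 drive.py; echo '[{"tz": 0.0267,"jaw": 0.004},{"tz": 0.0467,"jaw": 0.004},{"tz": 0.06,"jaw": 0.004},{"tz": 0.06,"jaw": 0.004}]' | python3 drive.py; python3 -c "
from h import *
delta(.447,-.317,.0355,89)"
```

```text
time: 20.85
ee_pos: [0.4476, -0.3186, 0.0986]
tcp_rot: [179.9, 0.1, 89.2]
wrist_force: [0.1, 0.1, -0.5]
opening: 0.0084
grasp_force: 30.8
time: 21.18
ee_pos: [0.446, -0.3165, 0.0509]
tcp_rot: [-179.8, -0.1, 89.2]
wrist_force: [-0.2, 0.1, -0.4]
opening: 0.0082
grasp_force: 30.8
d [-0.0005  0.0011  0.0154] turn 0.16934626514448325 t 21.1833 q [-35.4   5.9 -11.8  72.6  -0.   55.5]
```

Converted, 0.015 m / 0.75 = 0.02, 0.012 m / 0.75 = 0.016.

```bash
echo '[{"tz": 0.0053,"jaw": 0.004},{"tz": 0.0107,"jaw": 0.004},{"tz": 0.016,"jaw": 0.004},{"tz": 0.02,"jaw": 0.004},{"tz": 0.02,"jaw": 0.004}]' | python3 drive.py; echo '[{"jaw": 0.02},{"jaw": 0.02},{"jaw": 0.02},{"jaw": 0.02},{"jaw": 0.02}]' | python3 drive.py; echo '[{"tz": -0.0267,"jaw": 0.02},{"tz": -0.0667,"jaw": 0.02},{"tz": -0.12,"jaw": 0.03},{"tz": -0.1733,"jaw": 0.03},{"tz": -0.1733,"jaw": 0.03}]' | python3 drive.py; python3 snap.py w11; python3 -c "
from h import *
delta(.4567,-.1247,.16,180)"
```

```text
time: 21.6
ee_pos: [0.447, -0.3173, 0.038]
tcp_rot: [-180.0, -0.0, 89.1]
wrist_force: [-0.6, -0.5, -0.7]
opening: 0.0084
grasp_force: 30.8
time: 22.02
ee_pos: [0.4471, -0.3174, 0.0384]
tcp_rot: [180.0, 0.0, 89.1]
wrist_force: [-0.4, -1.3, -0.1]
opening: 0.0199
grasp_force: 0.0
time: 22.43
ee_pos: [0.449, -0.3188, 0.1767]
tcp_rot: [179.5, 0.3, 89.0]
wrist_force: [1.5, -0.1, 0.2]
opening: 0.0301
grasp_force: 0.0
d [0.1939 0.0048 0.0123] turn 89.04803720545425 t 22.4833 q [-35.4   3.7  -0.5  85.4  -0.   55.6]
```

View pics/w11.png

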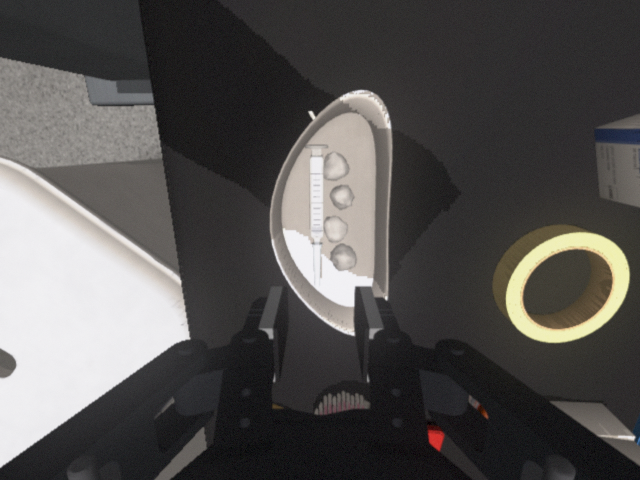

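The syringe lies flat in the dish, spanning (317,148) to (317,290). Next is the large vial.

Converted, 0.194 m / 0.75 = 0.2587, 0.16 m / 0.75 = 0.2133, -5 degrees / 360 = -0.0139.

```bash
echo '[{"tx": 0.0533,"spin": -0.0028,"jaw": 0.05},{"tx": 0.1067,"ty": 0.0027,"spin": -0.0083,"jaw": 0.05},{"tx": 0.16,"ty": 0.0053,"spin": -0.0139,"jaw": 0.05},{"tx": 0.2133,"ty": 0.0053,"spin": -0.0139,"jaw": 0.05},{"tx": 0.2587,"ty": 0.0053,"spin": -0.0139,"jaw": 0.05}]' | python3 drive.py; echo '[{"jaw": 0.05},{"jaw": 0.05},{"jaw": 0.05}]' | python3 drive.py; python3 snap.py w12
python3 - <<'E'
from h import *
i=vision.camera_info("wrist"); print(proj(i,[[.456,-.1248,.047],[.456,-.1248,0]]).round(),bot.get_obs()["ee_pos"])
delta(.456,-.1248,.043)
def rk(c,yaw,pts,z):
    a=np.radians(yaw);r=np.array([[np.cos(a),-np.sin(a)],[np.sin(a),np.cos(a)]])
    return np.c_[np.array(pts)@r.T+c,np.full(len(pts),z)]
print("lrack",proj(i,rk([.6416,-.1021],4,[(-46.5e-3,-46.5e-3),(-46.5e-3,46.5e-3),(46.5e-3,46.5e-3),(46.5e-3,-46.5e-3)],.016)).round())
print("srack",proj(i,rk([.6275,.1088],14.9,[(-.0385,-.057),(-.0385,.057),(.0385,.057),(.0385,-.057)],.012)).round())
E
```

```text
time: 22.9
ee_pos: [0.4536, -0.1213, 0.1673]
tcp_rot: [-179.9, -0.0, 94.1]
wrist_force: [-0.1, 0.9, 0.2]
opening: 0.0499
grasp_force: 0.0
time: 23.15
ee_pos: [0.4542, -0.1235, 0.1677]
tcp_rot: [-180.0, 0.0, 94.1]
wrist_force: [0.3, -0.2, 1.1]
opening: 0.0497
grasp_force: 0.0
[[324. 241.]
 [323. 223.]] [ 0.45418089 -0.12399326  0.16780447]
d [-0.0009  0.0018  0.1248] turn None t 23.2 q [-15.3  -6.7 -11.2  85.5  -0.   70.7]
lrack [[492. 271.]
 [510. 157.]
 [634. 157.]
 [604. 271.]]
srack [[ 562.    2.]
 [ 564. -222.]
 [ 704. -256.]
 [ 680.  -23.]]
```

View pics/w12.png

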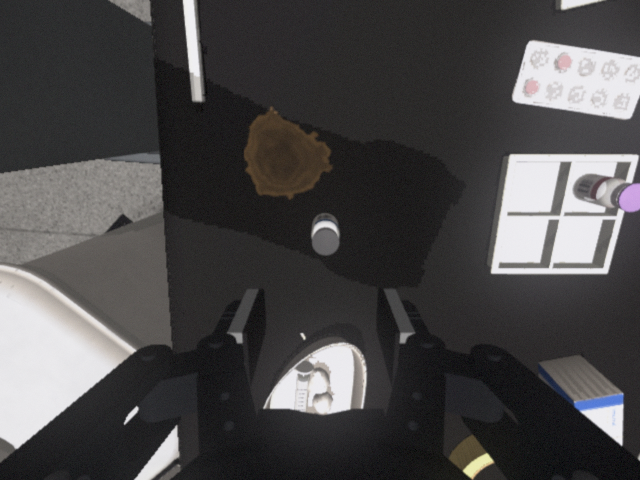

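The large cap at (325,241) and the rack corners, e.g. (492,272) and (510,154), match prediction. I've also gone over the 14-picture viewing limit (16 viewed), so I won't view any more and will check by numbers only.

Converted, 0.115 m / 0.75 = 0.1533, 0.105 m / 0.75 = 0.14.

```bash
echo '[{"ty": 0.0027,"tz": 0.04,"jaw": 0.05},{"ty": 0.0027,"tz": 0.08,"jaw": 0.05},{"ty": 0.0027,"tz": 0.1133,"jaw": 0.05},{"ty": 0.0027,"tz": 0.14,"jaw": 0.05},{"ty": 0.0027,"tz": 0.1533,"jaw": 0.05}]' | python3 drive.py 30; echo '[{"jaw": 0.05},{"tz": 0.0067,"jaw": 0.05},{"tz": 0.012,"jaw": 0.05},{"tz": 0.012,"jaw": 0.05}]' | python3 drive.py; python3 -c "
from h import *
delta(.456,-.1248,.043)"
```

```text
time: 23.62
ee_pos: [0.4547, -0.1242, 0.0502]
tcp_rot: [-179.8, -0.1, 93.9]
wrist_force: [-0.4, 1.0, -0.6]
opening: 0.05
grasp_force: 0.0
time: 23.95
ee_pos: [0.4566, -0.1236, 0.0446]
tcp_rot: [180.0, 0.0, 94.0]
wrist_force: [0.2, 0.1, -0.2]
opening: 0.0499
grasp_force: 0.0
d [-0.0011 -0.0007  0.0016] turn None t 23.95 q [-15.2  -4.2 -22.7  71.5  -0.   70.8]
```

Converted, 0.001 m / 0.75 = 0.0013.

```bash
echo '[{"tz": 0.0013,"jaw": 0.015},{"tz": 0.0013,"jaw": 0.015},{"tz": 0.0013,"jaw": 0.015},{"tz": 0.0013,"jaw": 0.015},{"tz": 0.0013,"jaw": 0.015}]' | python3 drive.py 30; echo '[{"jaw": 0.015},{"jaw": 0.015},{"tz": -0.0133,"jaw": 0.015},{"tz": -0.04,"jaw": 0.015},{"tz": -0.08,"jaw": 0.015}]' | python3 drive.py; echo '[{"tz": -0.0133,"jaw": 0.015},{"tz": -0.0133,"jaw": 0.015}]' | python3 drive.py; python3 -c "
from h import *
delta(.6207,-.1261,.11,94)"
```

```text
time: 24.37
ee_pos: [0.4567, -0.1234, 0.0439]
tcp_rot: [179.9, 0.0, 94.1]
wrist_force: [-1.0, 0.2, 4.3]
opening: 0.0208
grasp_force: 29.4
time: 24.78
ee_pos: [0.4548, -0.1229, 0.1022]
tcp_rot: [-179.8, -0.1, 94.1]
wrist_force: [1.6, -0.1, -0.9]
opening: 0.0205
grasp_force: 29.4
time: 24.95
ee_pos: [0.4576, -0.1237, 0.1165]
tcp_rot: [179.7, 0.1, 94.0]
wrist_force: [0.8, 0.1, 0.5]
opening: 0.0204
grasp_force: 29.5
d [-0.0139  0.1625  0.0072] turn 0.04872720938050179 t 24.95 q [-15.1  -6.1 -16.4  79.5   0.   70.8]
```

Converted, 0.162 m / 0.75 = 0.216, -0.003 m / 0.75 = -0.004.

```bash
echo '[{"tx": -0.004,"ty": 0.0467,"jaw": 0.015},{"tx": -0.008,"ty": 0.0933,"jaw": 0.015},{"tx": -0.0133,"ty": 0.14,"jaw": 0.015},{"tx": -0.0173,"ty": 0.18,"jaw": 0.015},{"tx": -0.0187,"ty": 0.216,"jaw": 0.015}]' | python3 drive.py; echo '[{"jaw": 0.015},{"tz": 0.02,"jaw": 0.015},{"tz": 0.04,"jaw": 0.015},{"tz": 0.06,"jaw": 0.015},{"tz": 0.0667,"jaw": 0.015}]' | python3 drive.py; echo '[{"jaw": 0.015},{"jaw": 0.015}]' | python3 drive.py; python3 -c "
from h import *
delta(.6207,-.1261,.048,94)"
```

```text
time: 25.37
ee_pos: [0.6202, -0.1259, 0.1116]
tcp_rot: [-179.9, -0.0, 94.0]
wrist_force: [0.3, -0.4, -0.7]
opening: 0.0211
grasp_force: 29.5
time: 25.78
ee_pos: [0.617, -0.1255, 0.0597]
tcp_rot: [-179.7, -0.1, 94.0]
wrist_force: [-0.3, 0.9, -1.1]
opening: 0.0208
grasp_force: 29.6
time: 25.95
ee_pos: [0.6185, -0.1258, 0.0632]
tcp_rot: [-180.0, -0.0, 94.0]
wrist_force: [0.5, -0.4, 0.1]
opening: 0.021
grasp_force: 29.6
d [-0.0004  0.0022  0.0152] turn 0.04198849708944863 t 25.95 q [-11.5  16.6   2.1  75.5   0.   74.5]
```

Converted, 0.015 m / 0.75 = 0.02, 0.013 m / 0.75 = 0.0173.

```bash
echo '[{"ty": 0.0027,"tz": 0.0067,"jaw": 0.015},{"ty": 0.0027,"tz": 0.0133,"jaw": 0.015},{"ty": 0.0027,"tz": 0.0173,"jaw": 0.015},{"ty": 0.0027,"tz": 0.02,"jaw": 0.015},{"ty": 0.0027,"tz": 0.02,"jaw": 0.015}]' | python3 drive.py; echo '[{"jaw": 0.034},{"jaw": 0.034},{"jaw": 0.034},{"jaw": 0.034},{"jaw": 0.034}]' | python3 drive.py; echo '[{"tz": -0.0133,"jaw": 0.034},{"tz": -0.04,"jaw": 0.034},{"tz": -0.08,"jaw": 0.034},{"tz": -0.1333,"jaw": 0.034},{"tz": -0.16,"jaw": 0.034}]' | python3 drive.py;python3 -c "
from h import *
delta(.4478,.0495,.16,104.9)"
```

```text
time: 26.37
ee_pos: [0.6206, -0.1257, 0.0477]
tcp_rot: [-180.0, -0.0, 94.0]
wrist_force: [-0.8, 0.4, -0.7]
opening: 0.021
grasp_force: 29.6
time: 26.78
ee_pos: [0.6209, -0.1257, 0.0484]
tcp_rot: [180.0, 0.0, 94.0]
wrist_force: [-0.6, 0.0, 1.0]
opening: 0.0339
grasp_force: 0.0
time: 27.2
ee_pos: [0.6215, -0.1258, 0.1738]
tcp_rot: [179.7, 0.1, 94.0]
wrist_force: [1.1, -0.5, 1.4]
opening: 0.0341
grasp_force: 0.0
d [ 0.1872 -0.1609  0.0128] turn -10.854231984962638 t 27.2 q [-11.4  15.5  13.   87.2   0.   74.5]
```

Converted, 0.175 m / 0.75 = 0.2333, -0.15 m / 0.75 = -0.2, -11 degrees / 360 = -0.0306.

```bash
echo '[{"tx": 0.0493,"ty": -0.0427,"spin": -0.0083,"jaw": 0.045},{"tx": 0.0933,"ty": -0.08,"spin": -0.0167,"jaw": 0.045},{"tx": 0.14,"ty": -0.12,"spin": -0.025,"jaw": 0.045},{"tx": 0.1867,"ty": -0.16,"spin": -0.0306,"jaw": 0.045},{"tx": 0.2333,"ty": -0.2,"spin": -0.0306,"jaw": 0.045}]' | python3 drive.py; echo '[{"tx": 0.016,"ty": -0.0133,"jaw": 0.045},{"tx": 0.016,"ty": -0.0133,"jaw": 0.045},{"tx": 0.016,"ty": -0.0133,"jaw": 0.045}]' | python3 drive.py; python3 snap.py w13; python3 snap.py t2 top
python3 - <<'E'
from h import *
import pickle
i=pickle.load(open("w13.pkl","rb")); im=cv2.cvtColor(cv2.imread("pics/w13.png"),6)
print(proj(i,[[.447,.0495,.034],[.447,.0495,0]]).round())
c=proj(i,[.447,.0495,.02])[0].astype(int); x0,y0=c-35; s=im[y0:y0+70,x0:x0+70]
n,l,st,ce=cv2.connectedComponentsWithStats((s>90).astype(np.uint8))
for k in range(1,n):
    if st[k,4]>40: print(st[k]+[x0,y0,0,0,0],ce[k]+[x0,y0])
print(cv2.resize(s,(24,24),interpolation=cv2.INTER_AREA)[4:22])
delta(.447,.0495,.06,104.9)
E
```

```text
time: 27.62
ee_pos: [0.4729, 0.0234, 0.169]
tcp_rot: [179.9, 0.0, 105.1]
wrist_force: [0.0, 2.1, 1.4]
opening: 0.0452
grasp_force: 0.0
time: 27.87
ee_pos: [0.4615, 0.032, 0.1695]
tcp_rot: [179.9, 0.0, 105.1]
wrist_force: [0.4, -0.2, -0.1]
opening: 0.0453
grasp_force: 0.0
[[308. 207.]
 [309. 198.]]
[300 190  21  26 382] [310.47905759 202.59424084]
[[ 29  26  28  27  27  27  27  26  28  28  30  28  28  28  28  28  29  28
   28  27  29  29  28  29]
 [ 29  28  28  27  27  29  27  28  29  28  29  28  31  29  28  28  30  30
   28  29  29  28  28  28]
 [ 27  28  28  27  28  28  28  29  28  29  30  28  29  29  27  28  29  29
   27  30  29  29  28  28]
 [ 28  27  29  29  28  27  27  27  26  27  32  41  61  69  54  33  29  28
   28  29  29  30  30  31]
 [ 27  27  27  28  28  28  30  27  29  29  50  89 108 109  98  69  32  29
   29  28  29  27  27  28]
 [ 27  28  28  25  27  29  28  28  29  33 104 190 211 211 194 136  51  29
   28  29  27  28  28  28]
 [ 29  28  27  27  29  28  29  28  29  56 184 185 167 170 188 199  82  29
   29  30  29  29  29  29]
 [ 28  28  27  27  27  30  29  28  28  93 16
[... 470 characters left out ...]
  27  29  29  27  28  29  27  28  40  90 134 129  80  34  30  28
   28  27  29  29  28  29]
 [ 26  28  27  27  29  28  28  29  29  29  29  30  35  32  28  30  29  28
   27  29  29  28  29  29]
 [ 27  28  27  27  27  30  29  28  29  29  31  28  27  28  28  28  28  26
   27  28  29  28  28  28]
 [ 29  28  26  27  28  29  29  26  28  28  29  29  29  28  27  28  29  29
   29  28  27  27  28  29]
 [ 27  29  26  29  27  27  28  28  29  27  26  28  27  28  28  27  28  29
   28  28  28  27  27  27]
 [ 28  29  27  28  27  27  27  28  27  29  28  29  29  28  26  29  28  28
   30  29  29  27  28  28]]
d [ 0.0216 -0.0101  0.1088] turn 0.13950436792057985 t 27.9667 q [  3.9  -7.8 -12.1  85.6  -0.   78.8]
```

Run:
```python
from h import *
import pickle
i=pickle.load(open("w13.pkl","rb")); p=w(i,(310.8,207),.034)[0]; print(p)
delta(p[0],p[1],.039,104.9)
# check of the placed things in the top picture: case shut, large vial
t=pickle.load(open("t2.pkl","rb")); im=cv2.imread("pics/t2.png",0); a=cv2.imread("pics/top0.png",0)
print("case diff",np.abs(im[250:308,152:246].astype(int)-a[250:308,152:246]).mean())
```

```text
[0.44916503 0.04977511 0.034     ]
d [ 0.0213 -0.008   0.1298] turn 0.13950436792057985 t 27.9667 q [  3.9  -7.8 -12.1  85.6  -0.   78.8]
case diff 1.1414159941305944
```

Converted, 0.11 m / 0.75 = 0.1467, 0.09 m / 0.75 = 0.12.

```bash
echo '[{"tx": 0.028,"ty": -0.0107,"jaw": 0.045},{"tx": 0.028,"ty": -0.0107,"tz": 0.04,"jaw": 0.045},{"tx": 0.028,"ty": -0.0107,"tz": 0.08,"jaw": 0.045},{"tx": 0.028,"ty": -0.0107,"tz": 0.12,"jaw": 0.045},{"tx": 0.028,"ty": -0.0107,"tz": 0.1467,"jaw": 0.045}]' | python3 drive.py; echo '[{"jaw": 0.045},{"jaw": 0.045},{"tz": 0.008,"jaw": 0.045},{"tz": 0.016,"jaw": 0.045},{"tz": 0.016,"jaw": 0.045}]' | python3 drive.py; python3 -c "
from h import *
delta(.4487,.0497,.039,104.9)"
```

```text
time: 28.38
ee_pos: [0.4482, 0.0489, 0.0556]
tcp_rot: [-179.9, -0.0, 105.0]
wrist_force: [0.4, -0.0, -1.5]
opening: 0.045
grasp_force: 0.0
time: 28.8
ee_pos: [0.4488, 0.0496, 0.0462]
tcp_rot: [180.0, 0.0, 105.0]
wrist_force: [0.0, 0.1, -1.2]
opening: 0.0445
grasp_force: 0.0
d [ 0.0001 -0.0001  0.0072] turn 0.1300502850395162 t 28.8 q [  6.3  -7.3 -25.3  72.    0.   81.3]
```

Converted, 0.007 m / 0.75 = 0.0093, 0.004 m / 0.75 = 0.0053.

```bash
echo '[{"tz": 0.0053,"jaw": 0.045},{"tz": 0.0093,"jaw": 0.045},{"tz": 0.0093,"jaw": 0.045}]' | python3 drive.py; echo '[{"jaw": 0.01},{"jaw": 0.01},{"jaw": 0.01},{"jaw": 0.01},{"jaw": 0.01}]' | python3 drive.py 30; echo '[{"jaw": 0.01},{"jaw": 0.01},{"tz": -0.0133,"jaw": 0.01},{"tz": -0.04,"jaw": 0.01},{"tz": -0.08,"jaw": 0.01}]' | python3 drive.py; echo '[{"tz": -0.0133,"jaw": 0.01},{"tz": -0.0133,"jaw": 0.01}]' | python3 drive.py; python3 -c "
from h import *
delta(.6191,.0683,.11,104.9)"
```

```text
time: 29.05
ee_pos: [0.4483, 0.0497, 0.0389]
tcp_rot: [-180.0, -0.0, 105.1]
wrist_force: [0.7, -0.0, -0.0]
opening: 0.045
grasp_force: 0.0
time: 29.47
ee_pos: [0.4486, 0.0497, 0.0395]
tcp_rot: [180.0, 0.0, 105.0]
wrist_force: [-0.0, 0.7, 2.2]
opening: 0.0153
grasp_force: 29.3
time: 29.88
ee_pos: [0.447, 0.0495, 0.0983]
tcp_rot: [-179.8, -0.0, 105.0]
wrist_force: [0.4, 1.2, -0.6]
opening: 0.0146
grasp_force: 29.3
time: 30.05
ee_pos: [0.45, 0.0499, 0.1125]
tcp_rot: [179.7, 0.0, 105.0]
wrist_force: [0.3, -0.1, 0.3]
opening: 0.0152
grasp_force: 29.3
d [-0.0261  0.1681  0.0033] turn 0.1464691972449259 t 30.05 q [  6.3  -9.  -19.4  79.3  -0.   81.3]
```

Converted, 0.168 m / 0.75 = 0.224, 0.14 m / 0.75 = 0.1867.

```bash
echo '[{"tx": -0.0067,"ty": 0.0467,"jaw": 0.01},{"tx": -0.0133,"ty": 0.0933,"jaw": 0.01},{"tx": -0.0213,"ty": 0.14,"jaw": 0.01},{"tx": -0.028,"ty": 0.1867,"jaw": 0.01},{"tx": -0.0347,"ty": 0.224,"jaw": 0.01}]' | python3 drive.py; echo '[{"jaw": 0.01},{"jaw": 0.01}]' | python3 drive.py
python3 - <<'E'
from h import *
import pickle
i=pickle.load(open("w8.pkl","rb")); c=w(i,[(38,265),(155,245),(178,319),(70,335)],.012)
print(c.round(3),c.mean(0),np.linalg.norm(c-np.roll(c,-1,0),axis=1))
v=c[1]+c[2]-c[0]-c[3];print(np.degrees(np.arctan2(v[1],v[0]))-90)
delta(.6191,.0683,.0435,104.9)
E
```

```text
time: 30.47
ee_pos: [0.6192, 0.0685, 0.1076]
tcp_rot: [-179.9, -0.0, 105.1]
wrist_force: [1.1, 0.1, 0.6]
opening: 0.0153
grasp_force: 29.4
time: 30.63
ee_pos: [0.6177, 0.0682, 0.1068]
tcp_rot: [-179.8, -0.0, 105.0]
wrist_force: [-0.1, 0.4, 0.2]
opening: 0.0151
grasp_force: 29.4
[[0.605 0.045 0.012]
 [0.574 0.159 0.012]
 [0.652 0.179 0.012]
 [0.682 0.066 0.012]] [0.62834704 0.11242977 0.012     ] [0.11842668 0.08079372 0.11606349 0.07947671]
14.899018480414128
d [-0.0003  0.0016  0.0633] turn 0.1449045651368408 t 30.6333 q [ 6.3 14.6  4.5 80.1 -0.  81.3]
```

Both views agree on the rack to about 3 mm, and the bay has 8 mm of margin. Lowering gently.

Converted, 0.048 m / 0.75 = 0.064, 0.042 m / 0.75 = 0.056.

```bash
echo '[{"tx": 0.0027,"ty": 0.0013,"tz": 0.02,"jaw": 0.01},{"tx": 0.0027,"ty": 0.0013,"tz": 0.04,"jaw": 0.01},{"tx": 0.0027,"ty": 0.0013,"tz": 0.056,"jaw": 0.01},{"tx": 0.0027,"ty": 0.0013,"tz": 0.064,"jaw": 0.01},{"tx": 0.0027,"ty": 0.0013,"tz": 0.064,"jaw": 0.01}]' | python3 drive.py; echo '[{"jaw": 0.01},{"jaw": 0.01}]' | python3 drive.py; python3 -c "
from h import *
delta(.6195,.070,.0435,104.9)"
```

```text
time: 31.05
ee_pos: [0.6165, 0.0702, 0.0596]
tcp_rot: [-179.8, -0.0, 105.0]
wrist_force: [-0.1, 0.5, 0.1]
opening: 0.0152
grasp_force: 29.4
time: 31.22
ee_pos: [0.6182, 0.0704, 0.0623]
tcp_rot: [179.9, 0.0, 105.0]
wrist_force: [-0.1, 0.2, -0.3]
opening: 0.015
grasp_force: 29.4
d [-0.0007  0.0012  0.0188] turn 0.14449715522685835 t 31.2167 q [ 6.5 15.3  0.4 75.   0.  81.5]
```

Converted, 0.0185 m / 0.75 = 0.0247, 0.016 m / 0.75 = 0.0213.

```bash
echo '[{"ty": 0.0013,"tz": 0.008,"jaw": 0.01},{"ty": 0.0013,"tz": 0.016,"jaw": 0.01},{"ty": 0.0013,"tz": 0.0213,"jaw": 0.01},{"ty": 0.0013,"tz": 0.0247,"jaw": 0.01},{"ty": 0.0013,"tz": 0.0247,"jaw": 0.01}]' | python3 drive.py; echo '[{"jaw": 0.01},{"jaw": 0.03},{"jaw": 0.03},{"jaw": 0.03},{"jaw": 0.03}]' | python3 drive.py; echo '[{"tz": -0.0133,"jaw": 0.03},{"tz": -0.04,"jaw": 0.03},{"tz": -0.08,"jaw": 0.03},{"tz": -0.1333,"jaw": 0.03},{"tz": -0.1867,"jaw": 0.03}]' | python3 drive.py; echo '[{"tx": 0.04,"ty": -0.04,"jaw": 0.03},{"tx": 0.08,"ty": -0.08,"jaw": 0.03},{"tx": 0.12,"ty": -0.12,"jaw": 0.03},{"tx": 0.16,"ty": -0.16,"jaw": 0.03},{"tx": 0.16,"ty": -0.16,"jaw": 0.03}]' | python3 drive.py; python3 snap.py w14; python3 snap.py t3 top
python3 - <<'E'
from h import *
import pickle
# numeric check: crop statistics at the expected spots, top picture vs the first one
t=pickle.load(open("t3.pkl","rb")); im=cv2.imread("pics/t3.png",0).astype(int); a=cv2.imread("pics/top0.png",0).astype(int)
for n,P in dict(lv=[.6207,-.1261,.05],sv=[.6195,.070,.037],fixlv=[.6625,-.0781,.05],fixsv=[.645,.1153,.039],dish=[.447,-.317,.01]).items():
    u,v=proj(t,P)[0].round().astype(int); d=np.abs(im-a)[v-14:v+15,u-14:u+15]
    ys,xs=np.nonzero(d>35); print(n,(u,v),"changed",len(xs),"at",(xs.mean()+u-14,ys.mean()+v-14,np.ptp(xs),np.ptp(ys)) if len(xs) else None)
E
```

```text
time: 31.63
ee_pos: [0.6188, 0.0706, 0.0427]
tcp_rot: [-180.0, 0.0, 105.0]
wrist_force: [0.4, 0.7, 0.1]
opening: 0.0153
grasp_force: 29.4
time: 32.05
ee_pos: [0.6188, 0.0707, 0.0427]
tcp_rot: [-180.0, -0.0, 105.0]
wrist_force: [0.1, -0.6, 0.6]
opening: 0.0301
grasp_force: 0.0
time: 32.47
ee_pos: [0.6182, 0.0706, 0.1845]
tcp_rot: [-179.9, -0.0, 105.0]
wrist_force: [1.0, -0.9, -0.9]
opening: 0.0302
grasp_force: 0.0
time: 32.88
ee_pos: [0.4674, 0.1574, 0.1841]
tcp_rot: [-180.0, -0.1, 105.2]
wrist_force: [-0.1, 0.2, -0.4]
opening: 0.0302
grasp_force: 0.0
lv (np.int64(368), np.int64(198)) changed 79 at (np.float64(367.62025316455697), np.float64(200.44303797468353), np.int64(9), np.int64(11))
sv (np.int64(291), np.int64(205)) changed 19 at (np.float64(291.2105263157895), np.float64(209.89473684210526), np.int64(6), np.int64(6))
fixlv (np.int64(348), np.int64(183)) changed 0 at None
fixsv (np.int64(273), np.int64(197)) changed 0 at None
dish (np.int64(449), np.int64(262)) changed 8 at (np.float64(453.125), np.float64(264.0), np.int64(19), np.int64(2))
```

Every placement checks out by numbers: both vials sit compactly at their bays, the fixed vials are untouched and the case matches its shut picture. Handing in.

```bash
python3 -c "
from workcell import bot, vision, ticket
print(ticket.job_done())"
```

```text
the job is handed in; nothing more can be done
None
```

All four things are put away and the job is handed in at about 33 s, but the run may be judged failed: on the descent to the syringe the fingertips struck the couch and the wrist force read 130.8 N (limit 120 N), and I also viewed 16 pictures instead of the allowed 14.

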